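# Take the tape roll off the hanger with the sprung keeper

## Task

Take the tape roll off its hanger and stand it upright on its rim in the aluminium cradle, seated on both bars. The hanger's lip locks it: grip the roll at its top, push it back against the sprung keeper until it clears the lip, keep it pressed while you lift it above the lip, then draw it forward off the prongs. Feel your way with little force, neither forcing the hanger nor dropping the roll or ramming it into the cradle, and leave the stapler, marker and stamp where they are.

Things in the scene. Friction and masses are not known exactly. Their poses are not given: they have to be found in the camera images.
- hanger: Dark steel hanger stand, fixed to the bench; place and yaw vary. Origin on the bench under its middle; x points to its back (away from the robot at yaw 0), z up; axes of its points below are the same. Foot plate 150 x 100 x 10 mm. A post at x = 84 mm carries a bracket with prongs, lip and keeper, clamped at an UNMEASURED depth: all of it is shifted -8 to +8 mm along x.
- hang_point (a point): On the hanger, 82 mm above the bench: middle of the pocket where the roll's centre hangs (bracket at shift 0). The bore hangs on two level prongs along x (8 mm thick, at y = +20 and -20 mm, tops 31 mm above this point, front ends at x = -36 mm). For fingers at the roll's top the space 34 mm above this point and higher is free for |y| under 26 mm, in front of and behind the roll.
- lip_end (a point): On the hanger, middle of the back edge of the lip (bracket at shift 0). The lip, 16 mm wide and 5 mm thick, stands on a catch at the bottom front and reaches 23 mm back over the roll's lower wall, 4 mm above it, inside the bore. The roll must go behind the lip end, be raised by 34 to 46 mm (its rim then clears the lip, the bore still clears the prongs), then be drawn straight to -x by 85 to 95 mm.
- pad_mid (a point): On the hanger, midway between the two keeper pads' faces at rest (bracket at shift 0). The keeper is a dark sprung fork behind the roll with two upright pads (9 mm wide, at y = +32 and -32 mm, 7 mm down to 47 mm up). The 48 mm roll has 18 mm play between catch and pads; touching the pads its front is still 5 mm under the lip. All contact on the hanger together must stay under 18 N.
- pad_top (a point): On the hanger, midway between the tops of the keeper pads at rest (bracket at shift 0). Pushed to +x, the keeper yields from 3 N and grows stiffer by 1.2 N per mm: 9 N at 5 mm, where the lip is just cleared, 10.8 N at its hard stop at 6.5 mm. Hold a press of 10 to 12 N while lifting. Raising the roll 2 mm off the prongs first keeps their friction (up to 5 N) out of the felt force.
- roll_center (a point): Centre of the tape roll: 116 mm outer diameter, bore about 76 mm, 48 mm wide, about 200 g (0.8 to 1.3 times that). Its axis is the z axis of the roll body; it starts level, along the hanger's x axis. Grip it at its top across the 48 mm width (closing along the roll's axis), the fingertips about 20 mm below its top.
- roll: The same tape roll; origin in the middle of its flat face toward the robot, 24 mm along its axis from the centre. z is the roll's axis.
- cradle: Aluminium roll cradle, fixed; place and yaw vary. Origin on the bench under its middle. Base 100 x 132 x 6 mm; two cheeks along y, 60 mm apart inside (x from -30 to 30) and 120 mm long, flared at the top, 45 mm high; between them two black bars across (12 mm thick, at y = +28 and -28, tops 16 mm above the bench) on which the roll's rim sits. The roll stands with its axis along x.
- cradle_seat (a point): Where the roll's centre lies when it is seated in the middle of the cradle: 67.6 mm above the bench, at the cradle's middle; axes as the cradle's. The cheeks let the roll lie up to 6 mm off along x.
- stapler: Desk stapler, 36 x 150 x 49 mm, lying on the bench between hanger and cradle; origin under its middle. Leave it.
- marker_1: Marker, 19 x 129 x 21 mm, lying near the bench's front edge; origin under its middle. Leave it.
- stamp_1: Hand stamp, 34 x 62 x 84 mm, standing on the left; origin under its middle. Leave it.

How it is judged:
By the outcome, as a careful person would: the job done as asked, in the order asked, and still so for the second after the job is handed in, with the robot touching nothing.
It also fails if it takes over 64 s, if anything falls off the work surface, if the arm or the gripper's body presses on something with over 40 N, if the wrist force passes 120 N, or if a joint passes its speed limit or range.

## Robot

A 6-joint arm with a two-finger parallel gripper is mounted at the origin on a cart in front of the work surface, level with it; the furniture and walls round the work are solid. World frame = base frame: x ahead of the robot, y to its left, z up, the work surface at z = 0. Lengths are in m, angles in degrees, forces in N, time in s.
With the tool pointing down it reaches from about 0.4 to 0.825 m from the base axis. Payload 7 kg.
Tool frame: the origin (TCP) lies between the finger pads; the fingertips stand ctrl.tip_extent ahead of it and the grasp point (between the pads) lies 2 mm behind it (ctrl.tip_extent is the distance from the TCP to the fingertips, in m); z points along the fingers, y is the direction in which the jaws open and shut (so a half turn about z gives the same grasp; the last joint's range is limited). The gripper opens to 88 mm and grips with 3 to 60 N. Pads are 19 mm wide; open, the fingers measure 130 mm over their backs; the gripper's body (78 mm by 193 mm) begins 47 mm behind the grasp point.
Start: joints at [-54.998, 20.546, 0.682, 0, -70.136, -16.507], TCP at [0.214, -0.64, 0.244] pointing down, gripper open.
Joint ranges: [-176.03, 176.03], [-82.01, 121.73], [-58.28, 71.71], [-173.87, 95.51], [-174.79, -0.11], [-173.66, 173.66]. Speed limits (degrees/s): [136.94, 136.94, 172.46, 180, 180, 180].

## Interface

Orientations are given as [roll, pitch, yaw] about the fixed x, y, z axes, in that order (R = Rz(yaw) Ry(pitch) Rx(roll)).
In Python, from plant import ctrl gives the robot as it stands.
- The arm moves only by the shell command python3 -m handwheel 'ROWS' [OPENING]. ROWS is JSON, a list of rows, each a list of 6 numbers: the shift along the tool's x, y, z in m, then the turn, a rotation vector about the tool's x, y, z in rad. In form: [[dx, dy, dz, ax, ay, az], ...]. A call has 1 to 8 rows; each row is the pose to reach, as a shift and turn from the pose commanded when the call began, along the tool's axes at that moment; what a row does not reach only later rows make up. A row lasts 1/8 s, in which the tool goes at most 62.5 mm and 10.7 degrees, less where a joint would pass 70% of its speed; a pose out of reach is approached as far as the arm can. A call with a gripper value outside its range is refused whole. OPENING is the closure, from -1 (fully open) to 1 (shut), so that 0 is half open, set as the call begins (- or left out, the last holds). The fingers move at their own pace and stop on an object; the grip force is fixed at half the most. Time passes only in rows, so rows that repeat a pose let the fingers close. It gives the time, the measured TCP pose, the force and the opening at its end, in the units of the state.
- ctrl.get_obs(): the state, without advancing time (a new reading comes with each control period).
- ctrl.snapshot(name): name is "side" or "top"; returns a dict with "img" (420x560x3 uint8, blue, green, red), "fx", "fy", "cx", "cy" (pixels), "R" (3x3) and "t" (3): a world point X has camera coordinates R X + t. Camera axes: x right, y down, z forward; pixel columns grow to the right and rows downward; lengths in m; the calibration is good to about 2 mm. A picture is of the moment at which its call begins. There is no depth.
- ctrl.close_job(): hands the job in, once; it reports no verdict.
The state is a dict: "clock": time; "joint_pos": joint angles; "qvel": joint speeds; "tau": joint torques, N m; "tool_pos": TCP position; "orientation": TCP orientation; "force": force on the tool from outside, world axes, zero at the start; "moment": the same for the moment, N m; "opening": finger opening in m.
Only numpy, scipy, OpenCV 4.12 (cv2) and the standard library are available. Lean on these libraries where they do the work, as an engineer would, in place of code of your own. Each camera call takes 0.05 s, during which the arm holds its last target.

## Working session

There is one attempt and no reset: what is moved stays moved. The work goes in short steps, Python scripts to look and compute and a shell command to move; the robot and the scene stay as the last step left them, time stands still between calls to the robot, and variables do not carry over. Pictures are saved under pics/ and viewed, and the job is handed in when it is done.

```bash
ls; mkdir -p pics; python3 - <<'E'
from plant import ctrl
import cv2
o=ctrl.get_obs(); print(o, ctrl.tip_extent)
import pickle
for n in("side","top"):
    s=ctrl.snapshot(n); cv2.imwrite(f"pics/{n}0.png",s["img"]); print(n,s["fx"],s["fy"],s["cx"],s["cy"],s["R"],s["t"])
    pickle.dump(s,open(f"{n}.pkl","wb"))
E
```

```text
pics
{'clock': 0.0, 'joint_pos': array([-5.49989853e+01,  2.05940478e+01,  6.33782353e-01, -2.08885175e-02,
       -7.01383885e+01, -1.65078961e+01]), 'qvel': array([-0.02868518,  0.02989311,  0.00529535,  0.05261375, -0.07635861,
       -0.13087306]), 'tau': array([-9.45727516e-04, -5.82717741e+01,  2.93057048e+01,  6.99700758e+00,
        6.83663209e-03, -1.48757731e-04]), 'tool_pos': array([ 0.21394003, -0.6396953 ,  0.24259085]), 'orientation': array([ 1.79899833e+02, -9.20814123e-03, -1.61513987e+02]), 'force': array([0.65907519, 0.10235356, 0.10054562]), 'moment': array([-0.00562239, -0.03891272,  0.01575922]), 'opening': 0.08780567843528439} 0.017
side 493.35684098566287 493.35684098566287 274.9752449262409 210.21141634162242 [[-0.9687363  -0.24717445 -0.02132558]
 [-0.14003832  0.61574373 -0.77540243]
 [ 0.20479076 -0.74817408 -0.63110719]] [0.51961754 0.14710726 1.35729865]
top 543.7477786543865 543.7477786543865 281.1513752780501 205.18463207877676 [[-0.02741823 -0.99916411 -0.03032022]
 [-0.9857019   0.03206854 -0.16541875]
 [ 0.16625281  0.02535121 -0.98575723]] [0.09011713 0.51864441 1.19929079]
```

View pics/side0.png

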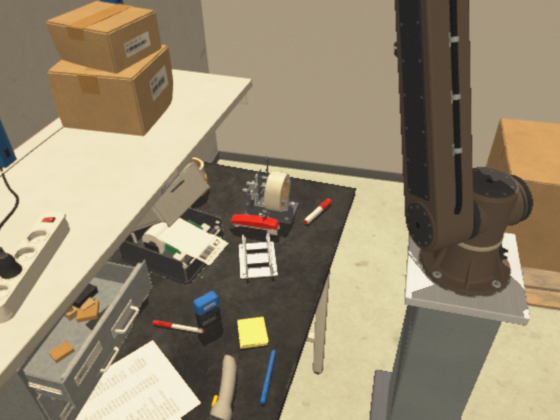

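View pics/top0.png

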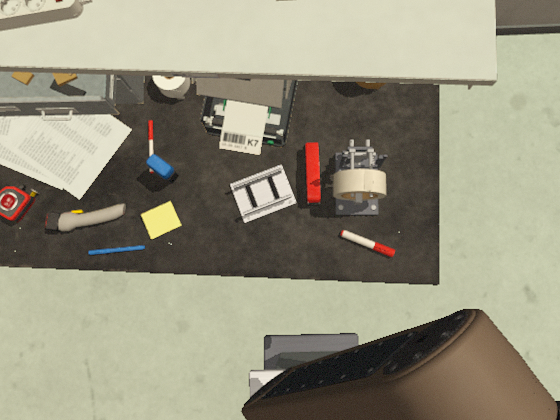

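The top view shows the hanger with the roll around (360,180), the stapler at (313,172), the cradle at (263,194) and a shelf over the back. I'll zoom in next.

```bash
python3 - <<'E'
import cv2,pickle
s=pickle.load(open("side.pkl","rb"))["img"];t=pickle.load(open("top.pkl","rb"))["img"]
cv2.imwrite("pics/side_z.png",cv2.resize(s[150:290,220:345],None,fx=5,fy=5,interpolation=cv2.INTER_CUBIC)[:,:][0:600])
cv2.imwrite("pics/top_z.png",cv2.resize(t[130:260,220:410],None,fx=4.2,fy=4.2,interpolation=cv2.INTER_CUBIC))
E
```

```text
(no output)
```

View pics/side_z.png

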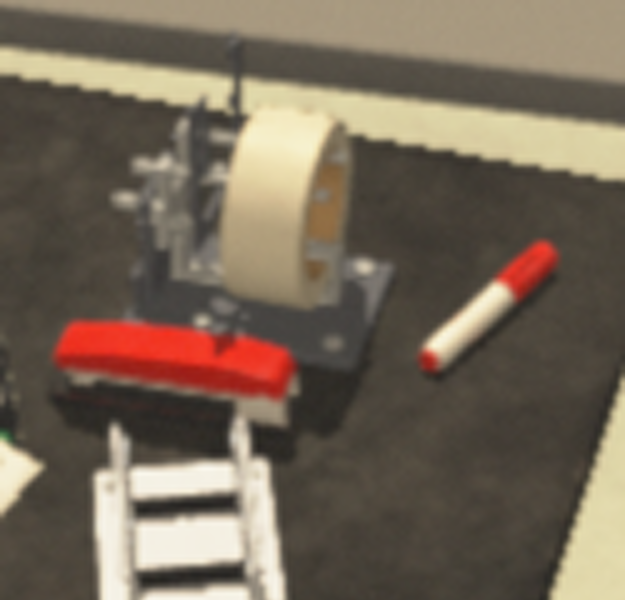

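View pics/top_z.png

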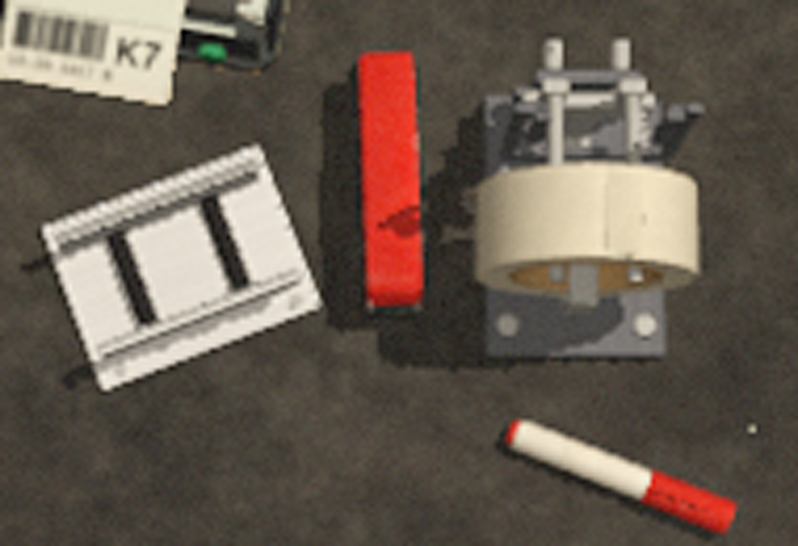

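```bash
cat > h.py <<'E'
import numpy as np,cv2,pickle
from scipy.optimize import least_squares,minimize
def proj(s,X):
    c=np.atleast_2d(X)@np.array(s["R"]).T+np.array(s["t"]); return np.c_[s["fx"]*c[:,0]/c[:,2]+s["cx"],s["fy"]*c[:,1]/c[:,2]+s["cy"]]
def ray(s,uv,z):
    R=np.array(s["R"]);o=-R.T@np.array(s["t"]);d=R.T@np.array([(uv[0]-s["cx"])/s["fx"],(uv[1]-s["cy"])/s["fy"],1]);return o+d*(z-o[2])/d[2]
def rz(a):
    a=np.deg2rad(a);return np.array([[np.cos(a),-np.sin(a),0],[np.sin(a),np.cos(a),0],[0,0,1]])
T=lambda p:np.array([p[0]/4.2+220,p[1]/4.2+130])-0.38
S=lambda p:np.array([p[0]/5+220,p[1]/5+150])-0.4
def rect(s,obj,pix):
    f=lambda p:(proj(s,obj@rz(p[2]).T+[p[0],p[1],0])-pix).ravel()
    g=ray(s,np.mean(pix,0),0.01)
    return f,g
def cyl(c,yaw,R=.058,w=.048):
    a=np.linspace(0,2*np.pi,120);P=np.array([np.r_[x,R*np.cos(t),R*np.sin(t)] for x in(-w/2,w/2) for t in a]);return P@rz(yaw).T+c
E
python3 - <<'E'
from h import *
s=pickle.load(open("side.pkl","rb"));t=pickle.load(open("top.pkl","rb"))
for nm,obj,pix in [("hanger",[[-.075,.05,.01],[-.075,-.05,.01],[.075,.05,.01]],[(487,356),(666,356),(486,96)]),
 ("cradle",[[.05,.066,.006],[.05,-.066,.006],[-.05,-.066,.006],[-.05,.066,.006]],[(42,230),(260,145),(322,308),(106,390)])]:
    obj=np.array(obj);pix=np.array([T(p) for p in pix])
    f,g=rect(t,obj,pix); r=least_squares(f,[g[0],g[1],0 if nm=="hanger" else 20]); print(nm,r.x,np.round(r.fun,1))
    if nm=="cradle":
        print("pred side px zoom:",np.round((proj(s,obj@rz(r.x[2]).T+[r.x[0],r.x[1],0])-[220,150]+.4)*5))
    else:
        print("pred side px zoom:",np.round((proj(s,np.array([[-.075,.05,.01],[-.075,-.05,.01],[.075,.05,.01]])@rz(r.x[2]).T+[r.x[0],r.x[1],0])-[220,150]+.4)*5))
# roll
for n,im,(y0,y1,x0,x1) in(("top",t,(155,210,325,395)),("side",s,(160,220,255,295))):
    hsv=cv2.cvtColor(im["img"],cv2.COLOR_BGR2HSV); print(n,hsv[175,345] if n=="top" else hsv[190,275])
E
```

```text
hanger [ 0.57400501 -0.10385457 -2.2044631 ] [-0.1  0.   0.3  0.3 -0.2 -0.3]
pred side px zoom: [[354. 366.]
 [395. 267.]
 [120. 324.]]
cradle [ 0.55745774  0.11762148 19.58371062] [ 0.1 -0.3 -0.1  0.1  0.4 -0.3 -0.4  0.4]
pred side px zoom: [[103. 642.]
 [ 95. 474.]
 [267. 461.]
 [288. 626.]]
top [ 20  56 188]
side [ 20  78 208]
```

```bash
cat >> h.py <<'E'
def mask(im,box):
    x0,y0,x1,y1=box
    k=4;g=cv2.resize(im["img"],None,fx=k,fy=k,interpolation=cv2.INTER_CUBIC)
    h=cv2.cvtColor(g,cv2.COLOR_BGR2HSV);m=((h[...,0]>=8)&(h[...,0]<=30)&(h[...,1]>35)&(h[...,2]>85)).astype(np.uint8)
    q=np.zeros_like(m);q[y0*k:y1*k,x0*k:x1*k]=m[y0*k:y1*k,x0*k:x1*k]
    q=cv2.morphologyEx(q,cv2.MORPH_OPEN,np.ones((5,5)))
    n,l,st,_=cv2.connectedComponentsWithStats(q);i=1+np.argmax(st[1:,4]);c,_=cv2.findContours((l==i).astype(np.uint8),0,1)
    hull=cv2.convexHull(np.concatenate(c))[:,0,:]
    return (hull+.5)/k-.5
def dense(h,n=200):
    h=np.vstack([h,h[:1]]);d=np.r_[0,np.cumsum(np.linalg.norm(np.diff(h,axis=0),axis=1))];u=np.linspace(0,d[-1],n,endpoint=False)
    return np.c_[np.interp(u,d,h[:,0]),np.interp(u,d,h[:,1])]
E
python3 - <<'E'
from h import *
s=pickle.load(open("side.pkl","rb"));t=pickle.load(open("top.pkl","rb"))
H={"top":(t,dense(mask(t,(320,150,405,215)))),"side":(s,dense(mask(s,(250,160,300,225))))}
def f(p,names,res=False):
    out=[]
    for n in names:
        im,h=H[n];hp=cv2.convexHull(proj(im,cyl(p[:3],p[3])).astype(np.float32))
        out+= [cv2.pointPolygonTest(hp,(float(a),float(b)),True) for a,b in h]
    return np.array(out)
for names in(["top"],["side"],["top","side"]):
    free=lambda q:np.r_[q[:2],q[2] if len(names)>1 else .082,q[-1]]
    x0=[.56,-.104,.082,-2]
    if len(names)>1: r=least_squares(lambda q:f(q,names),x0,diff_step=1e-3,loss="soft_l1"); x=r.x
    else: r=least_squares(lambda q:f([q[0],q[1],.082,q[2]],names),[.56,-.104,-2],diff_step=1e-3,loss="soft_l1"); x=r.x
    print(names,np.round(x,4),np.abs(r.fun).mean())
for n in H:
    im,h=H[n];g=cv2.resize(im["img"],None,fx=4,fy=4)
    x=[.556,-.106,.082,-2.2]
    cv2.polylines(g,[np.int32(h*4)],True,(0,0,255));
    cv2.polylines(g,[np.int32(4*cv2.convexHull(proj(im,cyl(np.array(r.x[:3]),r.x[3])).astype(np.float32)))],True,(255,0,0))
    c=h.mean(0)*4;cv2.imwrite(f"pics/roll_{n}.png",g[int(c[1])-200:int(c[1])+200,int(c[0])-250:int(c[0])+250])
E
```

```text
['top'] [ 0.5554 -0.1013 -2.5592] 0.4079936205104203
['side'] [ 0.5746 -0.1219 -2.0008] 8.846207988546908
['top', 'side'] [ 0.5509 -0.0978  0.1074 -8.4112] 4.4874878497720365
```

View pics/roll_top.png

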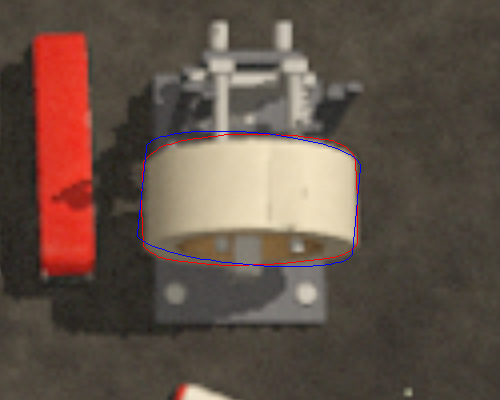

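View pics/roll_side.png

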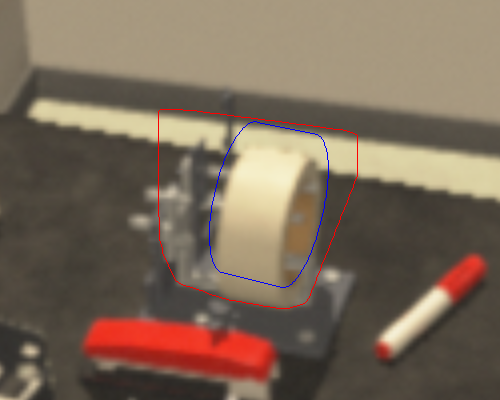

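```bash
python3 - <<'E'
from h import *
s=pickle.load(open("side.pkl","rb"));t=pickle.load(open("top.pkl","rb"))
hs=mask(s,(258,171,292,216))
H={"top":(t,dense(mask(t,(320,150,405,215)))),"side":(s,dense(hs))}
for n in H:
    im,h=H[n];k=10;g=cv2.resize(im["img"],None,fx=k,fy=k,interpolation=cv2.INTER_CUBIC)
    cv2.polylines(g,[np.int32(h*k+k/2)],True,(0,0,255));
    for c,col in(((.5554,-.1013,.082),(255,0,0)),((.5554,-.1013,.0845),(0,200,0))):
        P=cyl(np.array(c),-2.4);hp=cv2.convexHull(proj(im,P).astype(np.float32))
        cv2.polylines(g,[np.int32(hp*k+k/2)],True,col)
        cv2.polylines(g,[np.int32(proj(im,P[:120])*k+k/2)],True,col)
        cv2.polylines(g,[np.int32(proj(im,cyl(np.array(c),-2.4,R=.038)[:120])*k+k/2)],True,col)
    c=proj(im,[[.5554,-.1013,.082]])[0]*k;print(n,c/k);cv2.imwrite(f"pics/roll2_{n}.png",g[int(c[1])-300:int(c[1])+300,int(c[0])-400:int(c[0])+400])
E
```

```text
top [359.2860564  184.65062739]
side [276.58276877 191.52494503]
```

View pics/roll2_top.png

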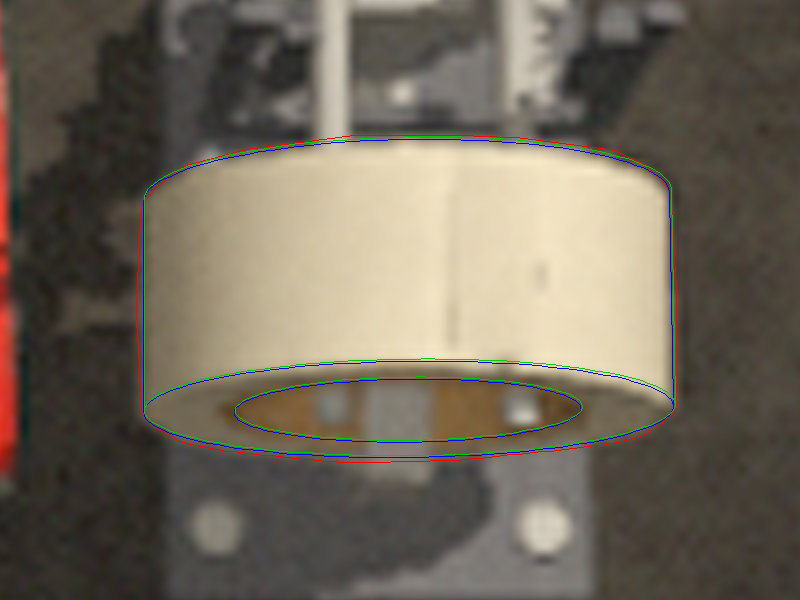

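View pics/roll2_side.png

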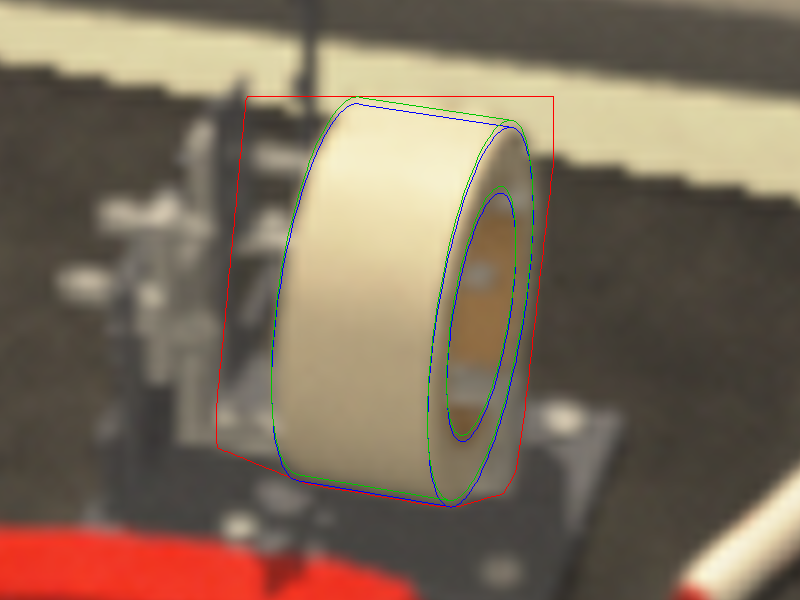

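```bash
python3 - <<'E'
from h import *
s=pickle.load(open("side.pkl","rb"));t=pickle.load(open("top.pkl","rb"))
def tri(a,b):
    f=lambda X:np.r_[proj(t,X)[0]-a,proj(s,X)[0]-b]
    r=least_squares(f,[.6,-.1,.1]);print(np.round(r.x,3),np.round(r.fun,1))
tri(T((700,108)),S((235,40)))
tri((495,80),(252,84))
# line of rod top ray in side at various x
for z in(.1,.15,.2,.25,.3): print(z,np.round(ray(s,S((235,40)),z),3), np.round(ray(s,S((235,115)),z),3))
g=t["img"];cv2.imwrite("pics/tz.png",cv2.resize(g[125:195,330:410],None,fx=8,fy=8,interpolation=cv2.INTER_CUBIC))
g=s["img"];cv2.imwrite("pics/sz.png",cv2.resize(g[150:220,230:310],None,fx=8,fy=8,interpolation=cv2.INTER_CUBIC))
E
```

```text
[ 0.598 -0.15   0.167] [ 0.   0.2 -0.3 -0.1]
[ 0.694 -0.331  0.314] [ 0.2  1.  -1.6 -0.5]
0.1 [ 0.626 -0.249  0.1  ] [ 0.604 -0.167  0.1  ]
0.15 [ 0.604 -0.175  0.15 ] [ 0.583 -0.097  0.15 ]
0.2 [ 0.583 -0.102  0.2  ] [ 0.563 -0.028  0.2  ]
0.25 [ 0.561 -0.028  0.25 ] [0.543 0.041 0.25 ]
0.3 [0.54  0.046 0.3  ] [0.523 0.11  0.3  ]
```

View pics/tz.png

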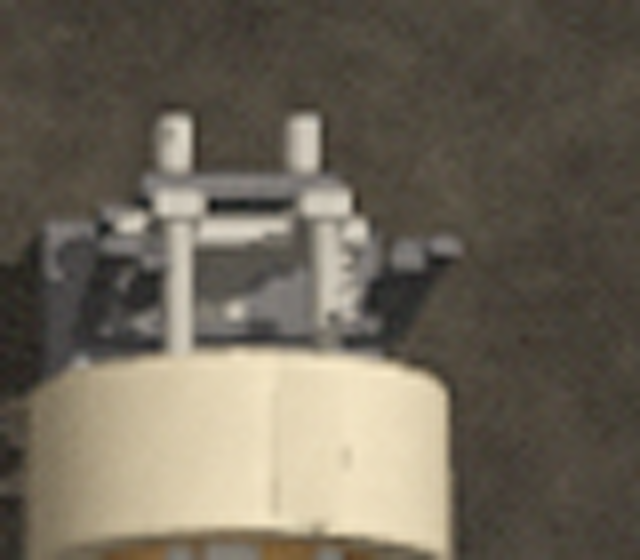

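View pics/sz.png

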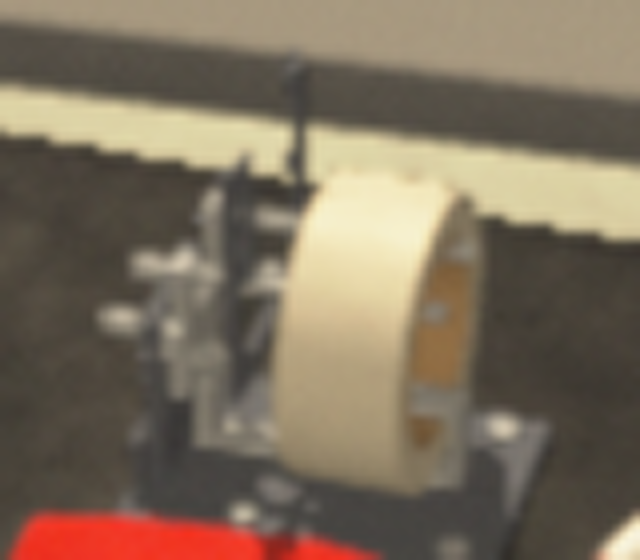

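```bash
cat > d.py <<'E'
import sys,numpy as np
from scipy.spatial.transform import Rotation as Ro
from plant import ctrl
def delta(pos,yaw,n=None):
    o=ctrl.get_obs();R=Ro.from_euler("xyz",o["orientation"],degrees=True)
    Rt=Ro.from_euler("xyz",[180,0,yaw],degrees=True)
    sh=R.inv().apply(np.array(pos)-o["tool_pos"]);rv=(R.inv()*Rt).as_rotvec()
    print("t",o["clock"],"pos",np.round(o["tool_pos"],4),"rpy",np.round(o["orientation"],2),"F",np.round(o["force"],2),"q",np.round(o["joint_pos"],1),"op",round(o["opening"],4))
    print("shift",np.round(sh,4),"rotvec",np.round(rv,4))
if __name__=="__main__":
    a=[float(x) for x in sys.argv[1:]];delta(a[:3],a[3])
E
python3 d.py 0.5554 -0.1013 0.24 -92.3; python3 d.py 0.385 -0.37 0.24 -92.3
```

```text
t 0.1 pos [ 0.214  -0.6397  0.2427] rpy [ 1.7991e+02 -1.0000e-02 -1.6151e+02] F [-0.51 -0.55  1.03] q [-55.   20.6   0.6  -0.  -70.1 -16.5] op 0.0877
shift [-0.4946  0.4023  0.0032] rotvec [ 1.4000e-03  8.0000e-04 -1.2079e+00]
t 0.1 pos [ 0.214  -0.6397  0.2427] rpy [ 1.7991e+02 -1.0000e-02 -1.6151e+02] F [-0.51 -0.55  1.03] q [-55.   20.6   0.6  -0.  -70.1 -16.5] op 0.0877
shift [-0.2477  0.2016  0.003 ] rotvec [ 1.4000e-03  8.0000e-04 -1.2079e+00]
```

```bash
python3 -m handwheel '[[-0.03,0.025,0,0,0,-0.15],[-0.06,0.05,0,0,0,-0.3],[-0.09,0.075,0,0,0,-0.45],[-0.12,0.1,0,0,0,-0.6],[-0.155,0.125,0,0,0,-0.75],[-0.19,0.15,0,0,0,-0.9],[-0.22,0.177,0,0,0,-1.05],[-0.248,0.202,0,0,0,-1.2]]' -1; python3 d.py 0.5554 -0.1013 0.24 -92.3
```

```text
clock: 1.1
tool_pos: [0.3856, -0.3685, 0.2433]
orientation: [180.0, 0.0, -92.5]
force: [0.7, -0.9, 0.3]
opening: 0.0876
t 1.1 pos [ 0.3856 -0.3685  0.2433] rpy [ 1.7998e+02  2.0000e-02 -9.2450e+01] F [ 0.73 -0.88  0.28] q [-22.6   7.2 -17.1  -0.  -65.7  20.2] op 0.0876
shift [-0.2742 -0.1582  0.0033] rotvec [ 0.0004  0.0003 -0.0027]
```

```bash
python3 -m handwheel '[[-0.034,-0.02,0,0,0,0],[-0.068,-0.04,0,0,0,0],[-0.102,-0.06,0,0,0,0],[-0.137,-0.08,0,0,0,0],[-0.171,-0.1,0,0,0,0],[-0.206,-0.12,0,0,0,0],[-0.24,-0.14,0,0,0,0],[-0.274,-0.158,0.003,0,0,-0.0027]]'; python3 - <<'E'
from h import *
from plant import ctrl
for n in("side","top"):
    s=ctrl.snapshot(n); cv2.imwrite(f"pics/{n}1.png",s["img"])
E
python3 d.py 0.5554 -0.1013 0.1385 -92.3
```

```text
clock: 2.1
tool_pos: [0.5567, -0.1025, 0.2404]
orientation: [180.0, 0.0, -92.6]
force: [0.2, -1.4, 0.3]
opening: 0.0875
t 2.2 pos [ 0.5574 -0.1012  0.2396] rpy [ 1.7994e+02  1.0000e-02 -9.2440e+01] F [-0.47  0.69  0.8 ] q [  9.5  10.6 -13.6  -0.  -65.9 -11.9] op 0.0876
shift [0.0002 0.0019 0.1011] rotvec [ 0.001   0.0001 -0.0025]
```

View pics/side1.png

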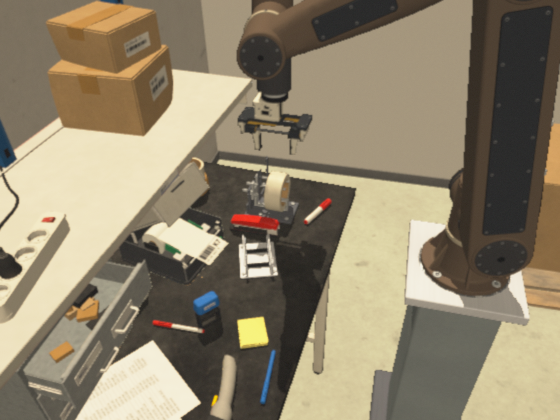

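View pics/top1.png

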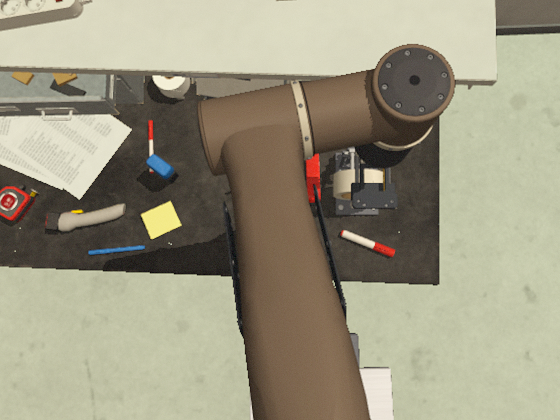

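```bash
python3 -m handwheel '[[0,0.002,0.02,0,0,0],[0,0.002,0.04,0,0,0],[0,0.002,0.06,0,0,0],[0,0.002,0.075,0,0,0],[0,0.002,0.087,0,0,0],[0,0.002,0.095,0,0,0],[0,0.002,0.1,0,0,0],[0,0.002,0.101,0,0,0]]';python3 - <<'E'
from h import *
from plant import ctrl
s=ctrl.snapshot("side"); cv2.imwrite(f"pics/side2.png",cv2.resize(s["img"][80:230,200:350],None,fx=4,fy=4,interpolation=cv2.INTER_CUBIC))
E
python3 d.py 0.5554 -0.1013 0.138 -92.3
```

```text
clock: 3.2
tool_pos: [0.5542, -0.1037, 0.1395]
orientation: [180.0, -0.0, -92.6]
force: [-0.0, -0.2, 0.8]
opening: 0.0872
t 3.25 pos [ 0.5543 -0.1037  0.1396] rpy [-179.99   -0.    -92.59] F [-0.53 -0.61  0.57] q [  9.3  15.4 -21.5   0.  -53.1 -11.9] op 0.0876
shift [-0.0025 -0.001   0.0016] rotvec [-0.0002 -0.     -0.0051]
```

View pics/side2.png

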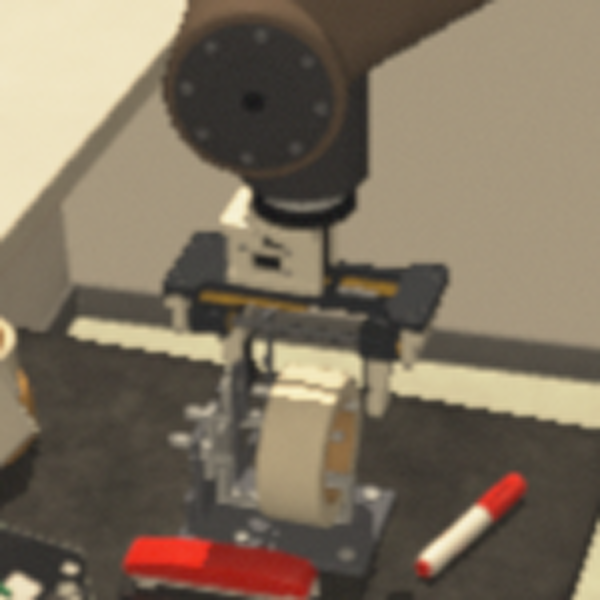

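```bash
python3 -m handwheel '[[-0.0025,-0.001,0.0015,0,0,-0.005],[-0.0025,-0.001,0.0015,0,0,-0.005],[-0.0025,-0.001,0.0015,0,0,-0.005]]' -0.3; python3 -m handwheel '[[0,0,0,0,0,0],[0,0,0,0,0,0],[0,0,0,0,0,0],[0,0,0,0,0,0]]' -0.05;python3 d.py 0.5554 -0.1013 0.138 -92.3
```

```text
clock: 3.62
tool_pos: [0.5554, -0.1012, 0.1382]
orientation: [-180.0, 0.0, -92.3]
force: [0.1, 0.1, -0.2]
opening: 0.0631
clock: 4.12
tool_pos: [0.5548, -0.1013, 0.138]
orientation: [180.0, -0.0, -92.3]
force: [-3.0, 1.0, 2.7]
opening: 0.0473
t 4.125 pos [ 0.5548 -0.1013  0.138 ] rpy [179.95  -0.   -92.32] F [-2.96  0.97  2.67] q [  9.5  15.5 -21.6  -0.  -53.  -11.8] op 0.0473
shift [-0.     -0.0006  0.    ] rotvec [ 0.0008 -0.0001 -0.0003]
```

```bash
python3 -m handwheel '[[0,0,0,0,0,0],[0,0,0,0,0,0],[0,0,0,0,0,0],[0,0,0,0,0,0]]' 1;python3 - <<'E'
from plant import ctrl
import numpy as np
o=ctrl.get_obs();print(o["force"],o["moment"],o["tool_pos"],o["opening"])
E
```

```text
clock: 4.62
tool_pos: [0.5553, -0.1013, 0.1381]
orientation: [180.0, -0.0, -92.3]
force: [-2.3, 0.6, 1.6]
opening: 0.047
[-2.30689691  0.55257367  1.58299428] [0.04210516 0.95751616 0.00628047] [ 0.55525823 -0.10128632  0.13805141] 0.04700300933217803
```

```bash
python3 -m handwheel '[[0,0,-0.0005,0,0,0],[0,0,-0.001,0,0,0],[0,0,-0.0015,0,0,0],[0,0,-0.002,0,0,0],[0,0,-0.002,0,0,0]]';python3 -m handwheel '[[0,0,0,0,0,0]]';python3 -m handwheel '[[0,0,0,0,0,0]]'; python3 d.py 0.5554 -0.1013 0.14 -92.3
```

```text
clock: 5.25
tool_pos: [0.5553, -0.1012, 0.1401]
orientation: [-180.0, 0.0, -92.3]
force: [0.2, -0.6, -1.8]
opening: 0.0471
clock: 5.38
tool_pos: [0.5553, -0.1012, 0.1401]
orientation: [-180.0, 0.0, -92.3]
force: [0.1, -0.1, -2.4]
opening: 0.0475
clock: 5.5
tool_pos: [0.5553, -0.1012, 0.1401]
orientation: [-180.0, 0.0, -92.3]
force: [-0.6, -0.7, -2.1]
opening: 0.0469
t 5.5 pos [ 0.5553 -0.1012  0.1401] rpy [-180.      0.    -92.31] F [-0.58 -0.67 -2.05] q [  9.5  15.4 -21.4  -0.  -53.2 -11.8] op 0.0469
shift [ 0.0001 -0.0001  0.0001] rotvec [-0.      0.     -0.0002]
```

```bash
python3 -m handwheel '[[0,-0.0015,0,0,0,0],[0,-0.003,0,0,0,0],[0,-0.0045,0,0,0,0],[0,-0.006,0,0,0,0]]';python3 -m handwheel '[[0,-0.0015,0,0,0,0],[0,-0.003,0,0,0,0],[0,-0.003,0,0,0,0]]';
```

```text
clock: 6.0
tool_pos: [0.5614, -0.1015, 0.14]
orientation: [180.0, -0.0, -92.3]
force: [-0.2, 0.2, -3.5]
opening: 0.0472
clock: 6.38
tool_pos: [0.5644, -0.1016, 0.14]
orientation: [180.0, 0.0, -92.3]
force: [0.6, 0.6, -2.0]
opening: 0.0473
```

```bash
python3 -m handwheel '[[0,-0.001,0,0,0,0],[0,-0.002,0,0,0,0],[0,-0.003,0,0,0,0],[0,-0.003,0,0,0,0]]';python3 -m handwheel '[[0,-0.001,0,0,0,0],[0,-0.002,0,0,0,0],[0,-0.002,0,0,0,0]]';
```

```text
clock: 6.88
tool_pos: [0.567, -0.1017, 0.1399]
orientation: [180.0, -0.0, -92.3]
force: [-1.1, 0.5, -1.8]
opening: 0.0472
clock: 7.25
tool_pos: [0.5686, -0.1019, 0.1398]
orientation: [179.9, -0.0, -92.3]
force: [-5.1, -0.3, -1.3]
opening: 0.0472
```

```bash
python3 -m handwheel '[[0,-0.0005,0,0,0,0],[0,-0.001,0,0,0,0],[0,-0.001,0,0,0,0]]';python3 -m handwheel '[[0,-0.0005,0,0,0,0],[0,-0.001,0,0,0,0],[0,-0.001,0,0,0,0]]';python3 -m handwheel '[[0,-0.0005,0,0,0,0],[0,-0.001,0,0,0,0],[0,-0.001,0,0,0,0]]'
```

```text
clock: 7.62
tool_pos: [0.5695, -0.1019, 0.1398]
orientation: [179.9, -0.0, -92.3]
force: [-6.1, 1.2, -1.2]
opening: 0.0472
clock: 8.0
tool_pos: [0.5702, -0.102, 0.1397]
orientation: [179.9, -0.0, -92.3]
force: [-6.9, 0.4, 0.1]
opening: 0.0472
clock: 8.38
tool_pos: [0.571, -0.102, 0.1397]
orientation: [179.9, -0.0, -92.3]
force: [-7.6, 0.8, 0.5]
opening: 0.0473
```

```bash
python3 -m handwheel '[[0,-0.0005,-0.0003,0,0,0],[0,-0.001,-0.0006,0,0,0],[0,-0.001,-0.0006,0,0,0]]';python3 -m handwheel '[[0,0,0,0,0,0]]'; python3 - <<'E'
from h import *
from plant import ctrl
s=ctrl.snapshot("side"); cv2.imwrite(f"pics/side3.png",cv2.resize(s["img"][120:230,230:320],None,fx=5.4,fy=5.4,interpolation=cv2.INTER_CUBIC))
o=ctrl.get_obs();print(o["force"],o["moment"],o["orientation"])
E
```

```text
clock: 8.75
tool_pos: [0.5714, -0.1021, 0.1399]
orientation: [179.8, -0.0, -92.3]
force: [-8.0, 0.5, -1.5]
opening: 0.0474
clock: 8.88
tool_pos: [0.5714, -0.102, 0.1399]
orientation: [179.8, -0.0, -92.3]
force: [-7.1, 0.8, -1.4]
opening: 0.0474
[-7.60605537  1.05534253 -1.52977919] [0.41531475 3.03685483 0.28414221] [ 1.79785577e+02 -6.59025943e-03 -9.23216698e+01]
```

View pics/side3.png

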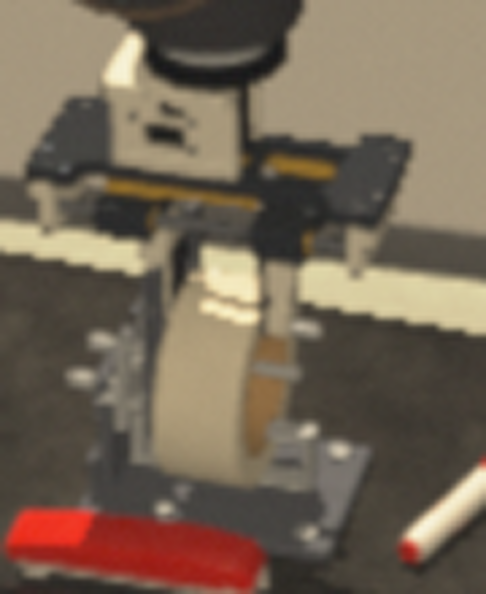

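```bash
cat > f.py <<'E'
from plant import ctrl
import numpy as np
o=ctrl.get_obs();print(np.round(o["force"],1),np.round(o["moment"],2),np.round(o["orientation"],2),np.round(o["tool_pos"],4),o["clock"])
E
python3 -m handwheel '[[0,-0.0005,-0.0001,0,0,0],[0,-0.001,-0.0002,0,0,0],[0,-0.001,-0.0002,0,0,0]]'|grep force;python3 -m handwheel '[[0,-0.0005,-0.0001,0,0,0],[0,-0.001,-0.0002,0,0,0],[0,-0.001,-0.0002,0,0,0]]'|grep force;python3 -m handwheel '[[0,0,0,0,0,0]]'|grep force;python3 f.py
```

```text
force: [-8.8, 1.0, -1.6]
force: [-9.0, 1.6, -1.9]
force: [-9.6, 1.2, -1.5]
[-9.6  1.2 -1.5] [0.5  3.56 0.31] [ 1.797e+02 -1.000e-02 -9.233e+01] [ 0.5727 -0.1021  0.14  ] 9.8
```

```bash
python3 -m handwheel '[[0,-0.0005,-0.0001,0,0,0],[0,-0.001,-0.0002,0,0,0],[0,-0.001,-0.0002,0,0,0]]'|grep force;python3 -m handwheel '[[0,-0.0005,0,0,0,0],[0,-0.0005,0,0,0,0]]'|grep force;python3 -m handwheel '[[0,0,0,0,0,0]]'|grep force;python3 -m handwheel '[[0,0,0,0,0,0]]'|grep force;python3 f.py
```

```text
force: [-9.2, 1.6, -2.1]
force: [-11.2, 1.5, -1.3]
force: [-10.2, 1.5, -1.1]
force: [-10.5, 1.2, -1.3]
[-10.5   1.2  -1.3] [0.64 3.94 0.37] [ 1.7965e+02 -1.0000e-02 -9.2330e+01] [ 0.5737 -0.1022  0.14  ] 10.675
```

```bash
python3 -m handwheel '[[0,-0.0001,0,0.003,0,0],[0,-0.0002,0,0.006,0,0],[0,-0.0002,0,0.006,0,0]]'|grep force;python3 -m handwheel '[[0,0,0,0,0,0]]'|grep force;python3 -m handwheel '[[0,0,0,0,0,0]]'|grep force;python3 f.py
```

```text
force: [-10.8, 1.6, -0.5]
force: [-10.1, 2.4, -1.7]
force: [-11.4, 2.4, -1.6]
[-11.4   2.4  -1.6] [0.65 4.03 0.4 ] [ 1.7997e+02 -1.0000e-02 -9.2330e+01] [ 0.5738 -0.1022  0.1398] 11.3
```

```bash
python3 -m handwheel '[[0,0,-0.0005,0,0,0],[0,0,-0.001,0,0,0],[0,0,-0.0015,0,0,0],[0,0,-0.002,0,0,0]]'|grep force;python3 f.py;python3 -m handwheel '[[0,0,-0.0005,0,0,0],[0,0,-0.001,0,0,0],[0,0,-0.0015,0,0,0],[0,0,-0.002,0,0,0]]'|grep force;python3 f.py
```

```text
force: [-9.1, 1.2, -7.6]
[-9.1  1.2 -7.6] [0.45 3.81 0.32] [179.87   0.   -92.35] [ 0.573  -0.102   0.1408] 11.8
force: [-9.1, 0.2, -7.5]
[-9.1  0.2 -7.5] [0.15 3.89 0.32] [ 1.7984e+02 -1.0000e-02 -9.2360e+01] [ 0.5729 -0.1022  0.1427] 12.3
```

```bash
python3 -m handwheel '[[0,-0.0005,0,0,0,0],[0,-0.001,0,0,0,0],[0,-0.001,0,0,0,0]]'|grep force;python3 -m handwheel '[[0,0,0,0,0,0]]'|grep force;python3 f.py
```

```text
force: [-10.8, 0.6, -6.8]
force: [-10.7, 1.2, -6.8]
[-10.7   1.2  -6.8] [0.19 4.18 0.3 ] [ 1.7982e+02 -2.0000e-02 -9.2360e+01] [ 0.5737 -0.1023  0.1427] 12.8
```

```bash
python3 -m handwheel '[[0,-0.0005,-0.0005,0,0,0],[0,-0.0005,-0.001,0,0,0],[0,-0.0005,-0.0015,0,0,0],[0,-0.0005,-0.002,0,0,0]]'|grep force;python3 f.py;python3 -m handwheel '[[0,0,-0.0005,0,0,0],[0,0,-0.001,0,0,0],[0,0,-0.0015,0,0,0],[0,0,-0.002,0,0,0]]'|grep force;python3 f.py
```

```text
force: [-10.5, 0.6, -8.8]
[-10.5   0.6  -8.8] [-0.05  4.22  0.31] [ 1.7977e+02 -2.0000e-02 -9.2370e+01] [ 0.5738 -0.1024  0.1444] 13.3
force: [-10.3, -0.5, -7.9]
[-10.3  -0.5  -7.9] [-0.08  4.22  0.35] [ 1.7977e+02 -2.0000e-02 -9.2370e+01] [ 0.5738 -0.1025  0.1464] 13.8
```

```bash
python3 -m handwheel '[[0,-0.0004,-0.0007,0,0,0],[0,-0.0004,-0.0014,0,0,0],[0,-0.0004,-0.0021,0,0,0],[0,-0.0004,-0.0028,0,0,0],[0,-0.0004,-0.0035,0,0,0]]'|grep force;python3 f.py;python3 -m handwheel '[[0,0,-0.0007,0,0,0],[0,0,-0.0014,0,0,0],[0,0,-0.0021,0,0,0],[0,0,-0.0028,0,0,0],[0,0,-0.0035,0,0,0]]'|grep force;python3 f.py
```

```text
force: [-10.4, -0.5, -8.6]
[-10.4  -0.5  -8.6] [-0.25  4.32  0.39] [ 1.7974e+02 -3.0000e-02 -9.2370e+01] [ 0.574  -0.1025  0.1498] 14.425
force: [-11.4, -0.5, -8.0]
[-11.4  -0.5  -8. ] [-0.26  4.34  0.36] [ 1.7975e+02 -3.0000e-02 -9.2370e+01] [ 0.574  -0.1025  0.1533] 15.05
```

```bash
python3 -m handwheel '[[0,0,-0.001,0,0,0],[0,0,-0.002,0,0,0],[0,0,-0.003,0,0,0],[0,0,-0.004,0,0,0],[0,0,-0.005,0,0,0],[0,0,-0.006,0,0,0]]'|grep force;python3 f.py; python3 - <<'E'
from h import *
from plant import ctrl
s=ctrl.snapshot("side"); cv2.imwrite(f"pics/side4.png",cv2.resize(s["img"][110:220,230:320],None,fx=5.4,fy=5.4,interpolation=cv2.INTER_CUBIC))
E
```

```text
force: [-11.1, -1.2, -8.3]
[-11.1  -1.2  -8.3] [-0.32  4.34  0.3 ] [ 1.7975e+02 -3.0000e-02 -9.2370e+01] [ 0.574  -0.1025  0.1593] 15.8
```

View pics/side4.png

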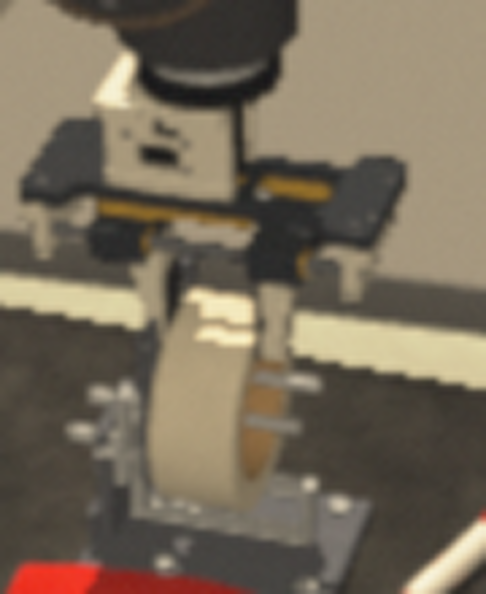

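The roll is rising with the gripper and the prongs are still inside the bore. I'll keep lifting at the same press.

```bash
python3 -m handwheel '[[0,0,-0.0013,0,0,0],[0,0,-0.0026,0,0,0],[0,0,-0.0039,0,0,0],[0,0,-0.0052,0,0,0],[0,0,-0.0065,0,0,0],[0,0,-0.0078,0,0,0]]'|grep force;python3 f.py; python3 -m handwheel '[[0,0,-0.0013,0,0,0],[0,0,-0.0026,0,0,0],[0,0,-0.0039,0,0,0],[0,0,-0.0052,0,0,0],[0,0,-0.0065,0,0,0],[0,0,-0.0078,0,0,0]]'|grep force;python3 f.py
```

```text
force: [-11.7, -0.3, -8.3]
[-11.7  -0.3  -8.3] [-0.33  4.39  0.29] [ 1.7976e+02 -3.0000e-02 -9.2370e+01] [ 0.574  -0.1026  0.1671] 16.6
force: [-11.1, -0.4, -8.2]
[-11.1  -0.4  -8.2] [-0.37  4.29  0.3 ] [ 1.7976e+02 -3.0000e-02 -9.2370e+01] [ 0.5741 -0.1025  0.175 ] 17.35
```

```bash
python3 -m handwheel '[[0,0,-0.001,0,0,0],[0,0,-0.002,0,0,0],[0,0,-0.0025,0,0,0],[0,0,-0.0025,0,0,0]]'|grep force;python3 - <<'E'
from h import *
from plant import ctrl
s=ctrl.snapshot("side"); pickle.dump(s,open("side5.pkl","wb"))
k=10;g=cv2.resize(s["img"],None,fx=k,fy=k,interpolation=cv2.INTER_CUBIC)
o=ctrl.get_obs();c=np.array(o["tool_pos"])+[0,0,-.055]
P=cyl(c,-2.4);
for q in(P[:120],P[120:],cyl(c,-2.4,R=.038)[:120]): cv2.polylines(g,[np.int32(proj(s,q)*k+k/2)],True,(255,0,0))
c=proj(s,[c])[0]*k;cv2.imwrite("pics/side5.png",g[int(c[1])-300:int(c[1])+300,int(c[0])-350:int(c[0])+350])
E
python3 f.py
```

```text
force: [-10.1, -0.9, -7.5]
[-10.6  -0.4  -7.9] [-0.39  4.38  0.32] [ 1.7977e+02 -3.0000e-02 -9.2370e+01] [ 0.5741 -0.1026  0.1775] 17.9
```

View pics/side5.png

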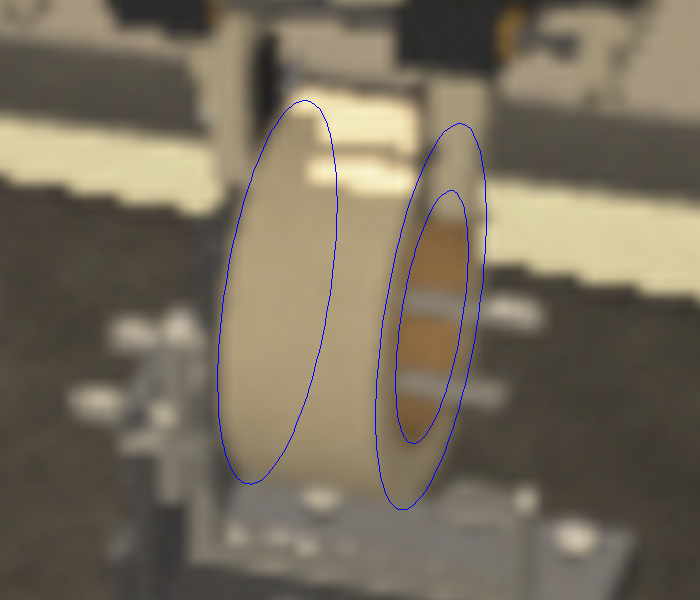

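```bash
python3 -m handwheel '[[0,0.0015,0,0,0,0],[0,0.003,0,0,0,0],[0,0.005,0,0,0,0],[0,0.007,0,0,0,0],[0,0.009,0,0,0,0],[0,0.011,0,0,0,0],[0,0.013,0,0,0,0],[0,0.013,0,0,0,0]]';python3 d.py 0.484 -0.0985 0.1775 -92.3
```

```text
clock: 18.9
tool_pos: [0.5668, -0.1015, 0.1811]
orientation: [-179.5, 0.0, -92.3]
force: [-0.1, 0.1, -2.4]
opening: 0.0471
t 18.9 pos [ 0.5668 -0.1015  0.1811] rpy [-1.795e+02  1.000e-02 -9.229e+01] F [-0.1   0.12 -2.36] q [  9.4  13.8 -17.5   0.1 -58.2 -11.7] op 0.0471
shift [0.0003 0.0829 0.0029] rotvec [-0.0088  0.0003  0.0001]
```

```bash
python3 -m handwheel '[[0,0.004,0.0015,-0.004,0,0],[0,0.01,0.0025,-0.0085,0,0],[0,0.017,0.0025,-0.0085,0,0],[0,0.024,0.0025,-0.0085,0,0],[0,0.031,0.0025,-0.0085,0,0],[0,0.038,0.0025,-0.0085,0,0],[0,0.044,0.0025,-0.0085,0,0],[0,0.048,0.0025,-0.0085,0,0]]';python3 d.py 0.484 -0.0985 0.1785 -92.3
```

```text
clock: 19.9
tool_pos: [0.5173, -0.0997, 0.1776]
orientation: [179.9, 0.0, -92.3]
force: [-0.5, 0.7, -2.4]
opening: 0.0468
t 19.9 pos [ 0.5173 -0.0997  0.1776] rpy [179.87   0.   -92.31] F [-0.51  0.68 -2.43] q [ 10.4   9.9 -23.2  -0.  -57.1 -12.7] op 0.0468
shift [ 0.0001  0.0334 -0.0008] rotvec [ 0.0023  0.     -0.0001]
```

```bash
python3 -m handwheel '[[0,0.006,-0.001,0.002,0,0],[0,0.013,-0.001,0.002,0,0],[0,0.02,-0.001,0.002,0,0],[0,0.026,-0.001,0.002,0,0],[0,0.031,-0.001,0.002,0,0],[0,0.0335,-0.001,0.002,0,0],[0,0.0335,-0.001,0.002,0,0]]';python3 d.py 0.484 -0.0985 0.235 -92.3;  python3 - <<'E'
from h import *
from plant import ctrl
s=ctrl.snapshot("side"); cv2.imwrite(f"pics/side6.png",cv2.resize(s["img"][110:240,220:340],None,fx=4.6,fy=4.6,interpolation=cv2.INTER_CUBIC))
E
```

```text
clock: 20.78
tool_pos: [0.4842, -0.0984, 0.1787]
orientation: [180.0, 0.0, -92.3]
force: [-0.3, 0.1, -2.8]
opening: 0.0471
t 20.775 pos [ 0.4842 -0.0984  0.1787] rpy [179.98   0.   -92.31] F [-0.28  0.11 -2.84] q [ 11.4   6.6 -27.   -0.  -56.4 -13.7] op 0.0471
shift [ 0.0001  0.0002 -0.0563] rotvec [ 0.0003  0.     -0.0001]
```

View pics/side6.png

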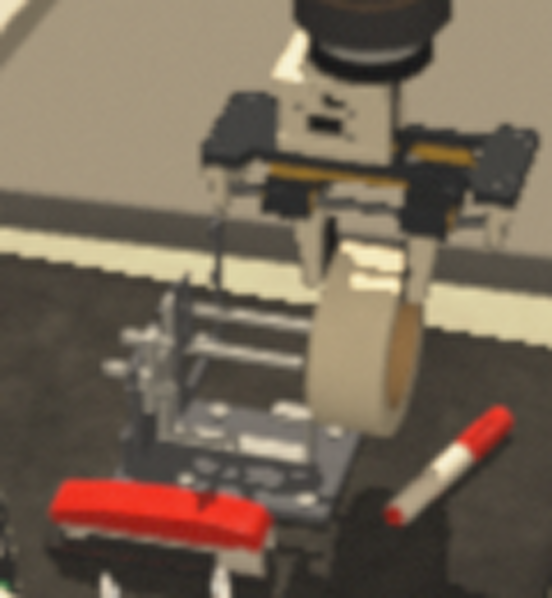

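The roll is clear of the prong ends. I'll raise it next, then carry it over to the cradle.

```bash
python3 -m handwheel '[[0,0,-0.007,0,0,0],[0,0,-0.017,0,0,0],[0,0,-0.029,0,0,0],[0,0,-0.041,0,0,0],[0,0,-0.051,0,0,0],[0,0,-0.056,0,0,0]]'|tail -3;python3 d.py 0.5575 0.1176 0.235 -70.4
```

```text
orientation: [-180.0, 0.0, -92.3]
force: [0.7, -0.7, -2.9]
opening: 0.0474
t 21.575 pos [ 0.4845 -0.0984  0.2355] rpy [-1.7997e+02  1.0000e-02 -9.2310e+01] F [ 0.7  -0.68 -2.91] q [ 11.3   3.7 -22.2  -0.  -64.1 -13.7] op 0.0474
shift [-0.2187 -0.0642  0.0006] rotvec [-6.000e-04  1.000e-04 -3.824e-01]
```

```bash
python3 -m handwheel '[[-0.012,-0.003,0,0,0,-0.02],[-0.03,-0.009,0,0,0,-0.05],[-0.05,-0.015,0,0,0,-0.09],[-0.07,-0.021,0,0,0,-0.13],[-0.09,-0.027,0,0,0,-0.165],[-0.108,-0.032,0,0,0,-0.2]]'|tail -3;python3 d.py 0.5575 0.1176 0.235 -70.4
```

```text
orientation: [180.0, 0.0, -80.7]
force: [0.7, -0.5, -1.6]
opening: 0.0473
t 22.325 pos [0.5211 0.0099 0.2345] rpy [179.96   0.   -80.68] F [ 0.74 -0.47 -1.6 ] q [ 22.7   6.4 -19.3  -0.  -64.3 -13.3] op 0.0473
shift [-0.1004 -0.0534 -0.0006] rotvec [ 6.000e-04  1.000e-04 -1.794e-01]
```

```bash
python3 -m handwheel '[[-0.018,-0.009,0,0,0,-0.03],[-0.038,-0.02,0,0,0,-0.07],[-0.058,-0.031,0,0,0,-0.1],[-0.078,-0.041,0,0,0,-0.14],[-0.092,-0.049,0,0,0,-0.165],[-0.1,-0.0535,0,0,0,-0.1795],[-0.1,-0.0535,0,0,0,-0.1795]]'|tail -3;python3 d.py 0.5575 0.1176 0.235 -70.4
python3 - <<'E'
from h import *
from plant import ctrl
o=ctrl.get_obs();c=np.array(o["tool_pos"])+[0,0,-.055]
for n in("side","top"):
    s=ctrl.snapshot(n); pickle.dump(s,open(n+"7.pkl","wb"))
    k=6;g=cv2.resize(s["img"],None,fx=k,fy=k,interpolation=cv2.INTER_CUBIC)
    P=cyl(c,o["orientation"][2]+90);
    for q in(P[:120],P[120:],cyl(c,o["orientation"][2]+90,R=.038)[:120]): cv2.polylines(g,[np.int32(proj(s,q)*k+k/2)],True,(255,0,0))
    # cradle outline
    Z=rz(19.58);C=np.array([.55745,.11762,0])
    for b in ([[.05,.066,.006],[.05,-.066,.006],[-.05,-.066,.006],[-.05,.066,.006]],):
        cv2.polylines(g,[np.int32(proj(s,np.array(b)@Z.T+C)*k+k/2)],True,(0,0,255))
    for y in(.022,.034,-.022,-.034):
        cv2.polylines(g,[np.int32(proj(s,np.array([[-.03,y,.013],[.03,y,.013]])@Z.T+C)*k+k/2)],True,(0,200,0))
    for x in(.03,-.03):
        cv2.polylines(g,[np.int32(proj(s,np.array([[x,-.06,.03],[x,.06,.03]])@Z.T+C)*k+k/2)],True,(0,255,255))
    p=proj(s,[[.5575,.1176,.07]])[0]*k;a,b=int(p[1]),int(p[0]);cv2.imwrite(f"pics/{n}7.png",g[max(0,a-330):a+270,b-350:b+350])
E
```

```text
orientation: [179.9, 0.0, -70.5]
force: [-0.1, -0.4, -2.6]
opening: 0.0475
t 23.2 pos [0.5576 0.1159 0.2344] rpy [ 1.7995e+02  1.0000e-02 -7.0530e+01] F [-0.07 -0.4  -2.58] q [ 31.4  11.1 -13.6  -0.  -65.3 -11.9] op 0.0475
shift [-0.0017 -0.0005 -0.0006] rotvec [ 0.0009  0.0001 -0.0023]
```

View pics/side7.png

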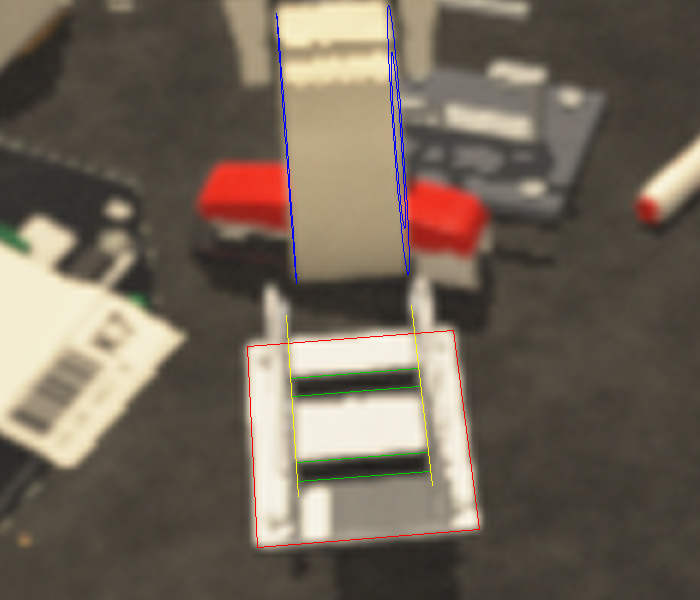

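View pics/top7.png

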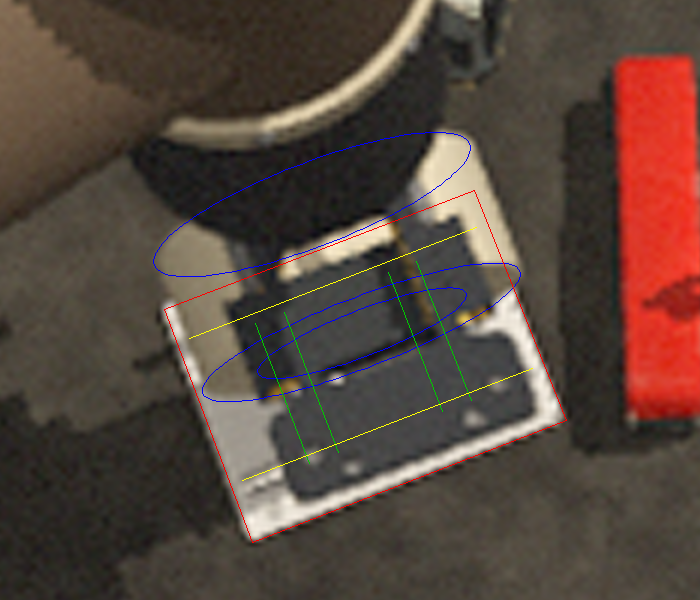

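```bash
python3 -m handwheel '[[-0.0017,-0.0005,0.01,0,0,-0.0023],[-0.0017,-0.0005,0.023,0,0,-0.0023],[-0.0017,-0.0005,0.036,0,0,-0.0023],[-0.0017,-0.0005,0.048,0,0,-0.0023],[-0.0017,-0.0005,0.057,0,0,-0.0023],[-0.0017,-0.0005,0.06,0,0,-0.0023],[-0.0017,-0.0005,0.06,0,0,-0.0023]]'|tail -3;python3 d.py 0.5575 0.1176 0.15 -70.4
```

```text
orientation: [180.0, 0.0, -70.4]
force: [0.8, -0.5, -2.5]
opening: 0.0472
t 24.175 pos [0.5575 0.1173 0.1745] rpy [179.97   0.   -70.43] F [ 0.79 -0.45 -2.54] q [ 31.5  13.9 -18.3  -0.  -57.8 -12. ] op 0.0472
shift [-0.0003 -0.0001  0.0245] rotvec [ 0.0005  0.0001 -0.0005]
```

```bash
python3 -m handwheel '[[0,0,0.005,0,0,0],[0,0,0.01,0,0,0],[0,0,0.014,0,0,0],[0,0,0.018,0,0,0],[0,0,0.022,0,0,0],[0,0,0.0245,0,0,0],[0,0,0.0245,0,0,0]]'|tail -3;python3 d.py 0.5575 0.1176 0.15 -70.4
python3 - <<'E'
from h import *
from plant import ctrl
s=ctrl.snapshot("side"); cv2.imwrite(f"pics/side8.png",cv2.resize(s["img"][180:290,210:310],None,fx=5.4,fy=5.4,interpolation=cv2.INTER_CUBIC))
E
```

```text
orientation: [180.0, 0.0, -70.4]
force: [-0.2, -0.3, -3.2]
opening: 0.0471
t 25.05 pos [0.5573 0.1172 0.1499] rpy [ 1.7995e+02  1.0000e-02 -7.0430e+01] F [-0.2  -0.25 -3.19] q [ 31.5  15.3 -20.1  -0.  -54.7 -12. ] op 0.0471
shift [-0.0003 -0.0003 -0.0001] rotvec [ 0.0008  0.0001 -0.0006]
```

View pics/side8.png

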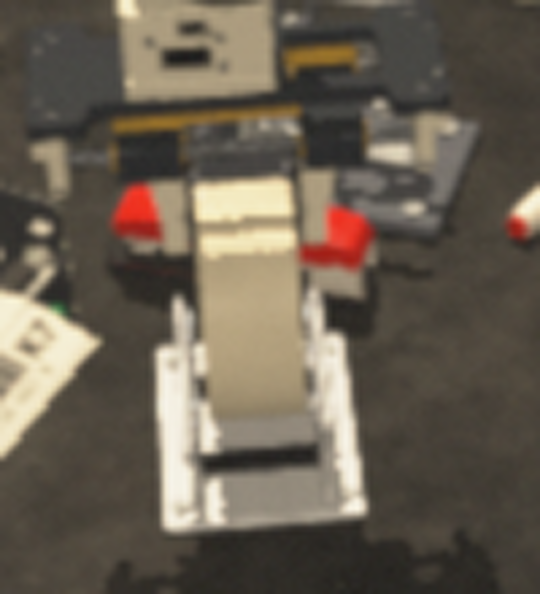

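The roll is centred between the cheeks, so I'll go down, slowing at the end to feel for contact.

```bash
python3 -m handwheel '[[0,0,0.003,0,0,0],[0,0,0.006,0,0,0],[0,0,0.009,0,0,0],[0,0,0.012,0,0,0],[0,0,0.015,0,0,0],[0,0,0.018,0,0,0],[0,0,0.02,0,0,0],[0,0,0.022,0,0,0]]'; python3 -m handwheel '[[0,0,0.0008,0,0,0],[0,0,0.0016,0,0,0],[0,0,0.0024,0,0,0]]'
```

```text
clock: 26.1
tool_pos: [0.5574, 0.1172, 0.1279]
orientation: [180.0, 0.0, -70.4]
force: [0.2, 0.2, -2.8]
opening: 0.0473
clock: 26.48
tool_pos: [0.5574, 0.1173, 0.1257]
orientation: [180.0, 0.0, -70.4]
force: [-0.7, -0.3, -2.8]
opening: 0.0471
```

```bash
python3 -m handwheel '[[0,0,0.0005,0,0,0],[0,0,0.001,0,0,0],[0,0,0.0015,0,0,0],[0,0,0.0015,0,0,0]]'|sed -n '2p;4p'; python3 -m handwheel '[[0,0,0.0005,0,0,0],[0,0,0.001,0,0,0],[0,0,0.001,0,0,0]]'|sed -n '2p;4p'
```

```text
tool_pos: [0.5575, 0.1174, 0.1252]
force: [-3.0, 0.3, 7.5]
tool_pos: [0.5576, 0.1175, 0.125]
force: [-6.3, 1.1, 14.0]
```

```bash
python3 -m handwheel '[[0,0,-0.0006,0,0,0],[0,0,-0.0012,0,0,0],[0,0,-0.0012,0,0,0]]'|sed -n '2p;4p'; python3 f.py
python3 - <<'E'
from h import *
from plant import ctrl
s=ctrl.snapshot("side"); cv2.imwrite(f"pics/side9.png",cv2.resize(s["img"][180:290,210:310],None,fx=5.4,fy=5.4,interpolation=cv2.INTER_CUBIC))
E
```

```text
tool_pos: [0.5575, 0.1174, 0.1252]
force: [-3.8, 1.3, 8.0]
[-3.8  1.3  8. ] [ 0.27  1.64 -0.05] [-1.7998e+02  1.0000e-02 -7.0420e+01] [0.5575 0.1174 0.1252] 27.725
```

View pics/side9.png

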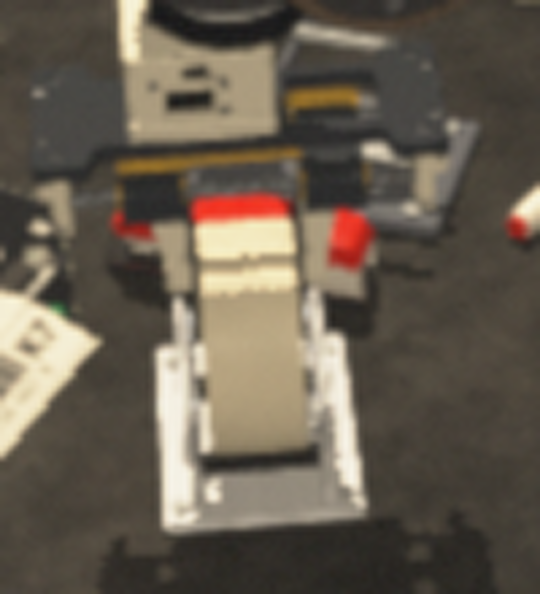

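```bash
python3 -m handwheel '[[0,0,-0.0005,0,0,0],[0,0,-0.001,0,0,0],[0,0,-0.001,0,0,0]]'|sed -n '2p;4p'; python3 -m handwheel '[[0,0,0,0,0,0],[0,0,0,0,0,0],[0,0,0,0,0,0]]' -0.15;python3 -m handwheel '[[0,0,0,0,0,0],[0,0,0,0,0,0],[0,0,0,0,0,0]]' -0.5
```

```text
tool_pos: [0.5575, 0.1173, 0.1253]
force: [-2.0, -0.3, 2.1]
clock: 28.52
tool_pos: [0.5574, 0.1172, 0.1253]
orientation: [180.0, 0.0, -70.4]
force: [-0.4, 0.4, 0.1]
opening: 0.0503
clock: 28.9
tool_pos: [0.5574, 0.1172, 0.1253]
orientation: [180.0, 0.0, -70.4]
force: [-0.2, -0.6, -0.2]
opening: 0.0654
```

```bash
python3 -m handwheel '[[0,0,0,0,0,0],[0,0,0,0,0,0],[0,0,0,0,0,0]]' -0.9|tail -2;python3 -m handwheel '[[0,0,-0.004,0,0,0],[0,0,-0.012,0,0,0],[0,0,-0.024,0,0,0],[0,0,-0.04,0,0,0],[0,0,-0.06,0,0,0],[0,0,-0.08,0,0,0],[0,0,-0.095,0,0,0],[0,0,-0.105,0,0,0]]'
python3 - <<'E'
from h import *
from plant import ctrl
for n in("side","top"):
    s=ctrl.snapshot(n); pickle.dump(s,open(n+"10.pkl","wb"))
    k=8;g=cv2.resize(s["img"],None,fx=k,fy=k,interpolation=cv2.INTER_CUBIC)
    Z=rz(19.58);C=np.array([.55745,.11762,0.0676])
    for q in(cyl(C,19.58)[:120],cyl(C,19.58)[120:]): cv2.polylines(g,[np.int32(proj(s,q)*k+k/2)],True,(255,0,0))
    p=proj(s,[C])[0]*k;a,b=int(p[1]),int(p[0]);cv2.imwrite(f"pics/{n}10.png",g[a-300:a+300,b-350:b+350])
E
```

```text
force: [0.2, -0.6, 0.6]
opening: 0.0826
clock: 30.28
tool_pos: [0.5576, 0.1174, 0.2317]
orientation: [-180.0, 0.0, -70.4]
force: [-0.1, 1.9, 0.8]
opening: 0.0833
```

View pics/side10.png

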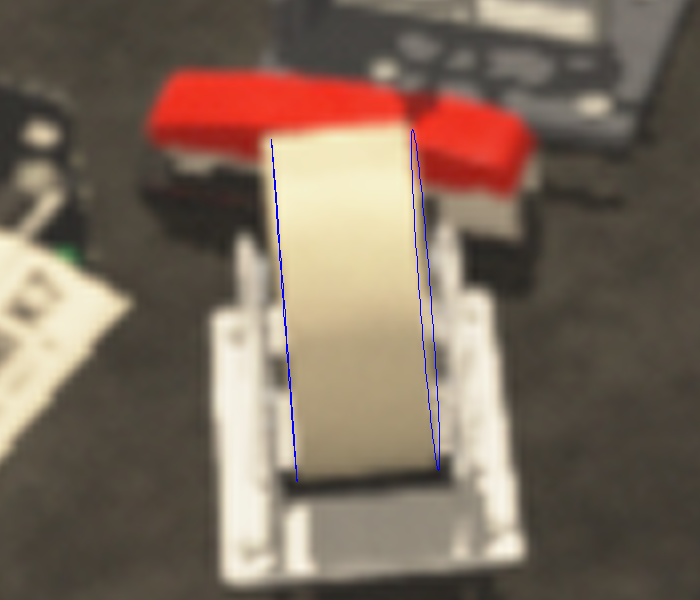

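View pics/top10.png

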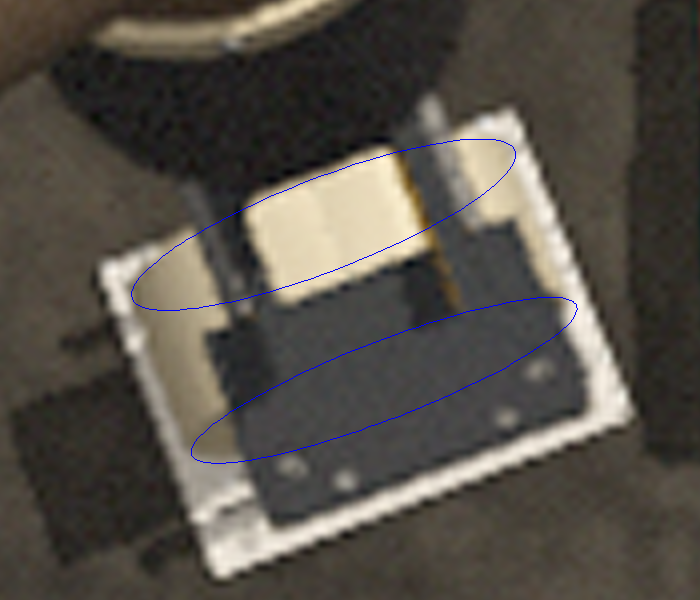

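The roll stands in the cradle. I'll back the arm off for an unobstructed top check.

```bash
python3 -m handwheel '[[0,0.01,-0.02,0,0,0],[0.03,0.03,-0.04,0,0,0],[0.075,0.05,-0.05,0,0,0],[0.12,0.07,-0.05,0,0,0],[0.165,0.09,-0.05,0,0,0],[0.21,0.11,-0.05,0,0,0],[0.25,0.12,-0.05,0,0,0],[0.27,0.125,-0.05,0,0,0]]'
python3 - <<'E'
from h import *
from plant import ctrl
for n in("side","top"):
    s=ctrl.snapshot(n); pickle.dump(s,open(n+"11.pkl","wb")); cv2.imwrite(f"pics/{n}11full.png",s["img"])
    k=8;g=cv2.resize(s["img"],None,fx=k,fy=k,interpolation=cv2.INTER_CUBIC)
    C=np.array([.55745,.11762,0.0676])
    for q in(cyl(C,19.58)[:120],cyl(C,19.58)[120:]): cv2.polylines(g,[np.int32(proj(s,q)*k+k/2)],True,(255,0,0))
    p=proj(s,[C])[0]*k;a,b=int(p[1]),int(p[0]);cv2.imwrite(f"pics/{n}11.png",g[a-300:a+300,b-350:b+350])
E
python3 f.py
```

```text
clock: 31.38
tool_pos: [0.5295, -0.1809, 0.2794]
orientation: [179.9, 0.0, -70.5]
force: [-0.3, 0.7, 0.4]
opening: 0.0832
[0.2 1.4 0.1] [0.05 0.14 0.01] [ 1.7987e+02  5.0000e-02 -7.0580e+01] [ 0.5296 -0.1808  0.2792] 31.475
```

View pics/top11.png

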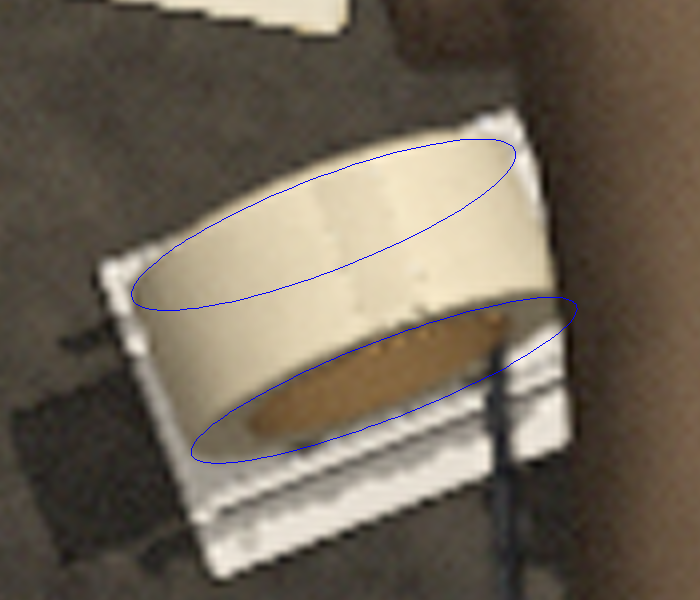

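View pics/top11full.png

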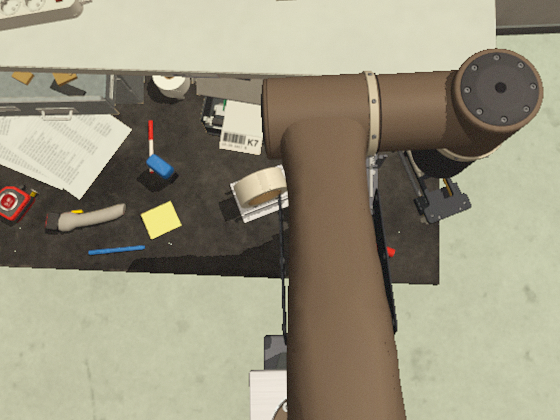

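The top view suggests a possible lean, so I'll move the arm well clear and fit the roll's pose properly.

```bash
python3 d.py 0.38 -0.42 0.279 -92
```

```text
t 31.475 pos [ 0.5296 -0.1808  0.2792] rpy [ 1.7987e+02  5.0000e-02 -7.0580e+01] F [0.2  1.36 0.07] q [  1.2   8.5 -10.8  -0.  -70.8  18.2] op 0.0832
shift [0.1759 0.2207 0.0005] rotvec [0.0025 0.0004 0.3738]
```

```bash
python3 -m handwheel '[[0.02,0.022,0,0,0,0.05],[0.045,0.055,0,0,0,0.1],[0.07,0.09,0,0,0,0.15],[0.1,0.12,0,0,0,0.2],[0.12,0.15,0,0,0,0.25],[0.145,0.185,0,0,0,0.3],[0.165,0.21,0,0,0,0.35],[0.175,0.22,0,0,0,0.37]]'
python3 - <<'E'
from h import *
from plant import ctrl
for n in("side","top"):
    s=ctrl.snapshot(n); pickle.dump(s,open(n+"12.pkl","wb")); cv2.imwrite(f"pics/{n}12full.png",s["img"])
    k=10;g=cv2.resize(s["img"],None,fx=k,fy=k,interpolation=cv2.INTER_CUBIC)
    p=proj(s,[[.5575,.1176,.0676]])[0]*k;a,b=int(p[1]),int(p[0]);cv2.imwrite(f"pics/{n}12.png",g[a-300:a+300,b-350:b+350])
    print(n,p/k)
E
python3 f.py
```

```text
clock: 32.48
tool_pos: [0.3806, -0.418, 0.2799]
orientation: [179.9, 0.0, -91.7]
force: [0.1, 1.0, -0.8]
opening: 0.0832
side [256.223616  242.9701677]
top [261.35497321 188.23216756]
[0.7 0.2 0.2] [0.06 0.08 0.  ] [ 1.7993e+02  3.0000e-02 -9.1700e+01] [ 0.3811 -0.4179  0.2799] 32.575
```

View pics/top12.png

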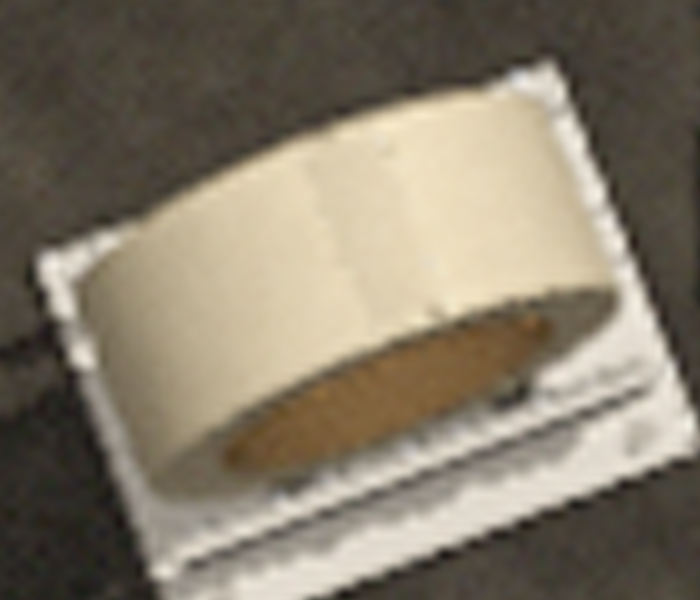

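View pics/side12.png

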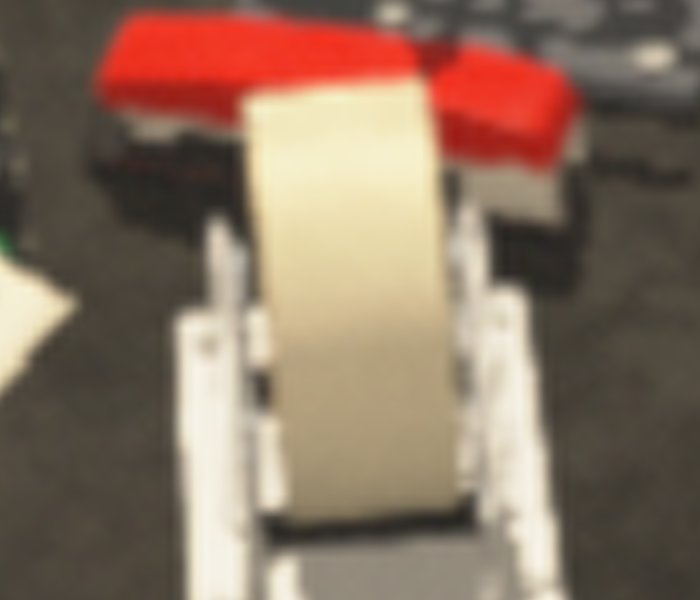

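View pics/top12full.png

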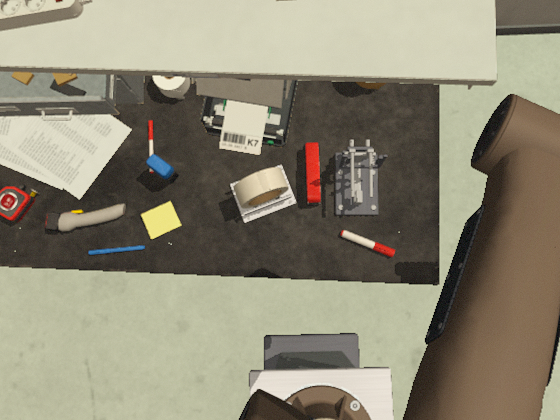

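```bash
cat > fit.py <<'E'
from h import *
s=pickle.load(open("side12.pkl","rb"));t=pickle.load(open("top12.pkl","rb"))
def m2(im,box,lo=(12,38,70),hi=(28,255,255)):
    k=4;g=cv2.resize(im["img"],None,fx=k,fy=k,interpolation=cv2.INTER_CUBIC);h=cv2.cvtColor(g,cv2.COLOR_BGR2HSV)
    m=cv2.inRange(h,np.array(lo),np.array(hi));q=np.zeros_like(m);x0,y0,x1,y1=[v*k for v in box];q[y0:y1,x0:x1]=m[y0:y1,x0:x1]
    q=cv2.morphologyEx(q,cv2.MORPH_OPEN,np.ones((7,7)));n,l,st,_=cv2.connectedComponentsWithStats(q);i=1+np.argmax(st[1:,4])
    c,_=cv2.findContours((l==i).astype(np.uint8),0,1);return (cv2.convexHull(np.concatenate(c))[:,0,:]+.5)/k-.5
H={"top":(t,dense(m2(t,(228,163,294,215)))),"side":(s,dense(m2(s,(242,219,270,267))))}
def body(p):
    q=cyl(np.zeros(3),0);a=np.deg2rad(p[4]);Ry=np.array([[np.cos(a),0,np.sin(a)],[0,1,0],[-np.sin(a),0,np.cos(a)]])
    return q@Ry.T@rz(p[3]).T+p[:3]
def f(p,names=("top","side")):
    o=[]
    for n in names:
        im,h=H[n];hp=cv2.convexHull(proj(im,body(p)).astype(np.float32));o+=[cv2.pointPolygonTest(hp,(float(a),float(b)),True) for a,b in h]
    return np.array(o)
sc=np.array([.001,.001,.001,1,1])
x0=np.array([.5575,.1176,.0676,19.6,0])
for nm,free in(("fixed z,no lean",[0,1,3]),("lean",[0,1,3,4]),("all",[0,1,2,3,4])):
  for names in(("top","side"),("top",),("side",)):
    def g(d):
        p=x0.copy();p[free]+=d*sc[free];return f(p,names)
    r=least_squares(g,np.zeros(len(free)),diff_step=None,method="trf",x_scale=1,loss="soft_l1",jac="3-point") if 0 else least_squares(g,np.ones(len(free))*.5,diff_step=.2,loss="soft_l1")
    p=x0.copy();p[free]+=r.x*sc[free];print(nm,names,np.round(p,4),round(np.abs(g(r.x)).mean(),3))
    if nm=="all" and len(names)==2: pf=p
for n in H:
    im,h=H[n];k=10;g=cv2.resize(im["img"],None,fx=k,fy=k,interpolation=cv2.INTER_CUBIC)
    cv2.polylines(g,[np.int32(h*k+k/2)],True,(0,0,255))
    for p,c in((pf,(255,0,0)),(x0,(0,200,0))):
        for q in(body(p)[:120],body(p)[120:]):cv2.polylines(g,[np.int32(proj(im,q)*k+k/2)],True,c)
    c=proj(im,[[.5575,.1176,.0676]])[0]*k;cv2.imwrite(f"pics/fit_{n}.png",g[int(c[1])-300:int(c[1])+300,int(c[0])-350:int(c[0])+350])
E
python3 fit.py
```

```text
fixed z,no lean ('top', 'side') [ 0.5607  0.1214  0.0676 29.1809  0.    ] 3.091
fixed z,no lean ('top',) [0.5698 0.1268 0.0676 5.3047 0.    ] 3.971
fixed z,no lean ('side',) [ 0.5597  0.1181  0.0676 33.5975  0.    ] 1.144
lean ('top', 'side') [ 0.5612  0.1216  0.0676 12.2983 14.3744] 2.386
lean ('top',) [ 0.5676  0.1291  0.0676  9.6303 16.9329] 2.014
lean ('side',) [ 0.5567  0.1163  0.0676  9.4132 10.2248] 0.47
all ('top', 'side') [ 0.5593  0.1256  0.0791 13.1829 14.2352] 2.129
all ('top',) [ 0.5504  0.1229  0.1508  8.2015 11.2899] 1.789
all ('side',) [ 0.546   0.1563  0.1059 27.6937 -6.6133] 0.713
```

View pics/fit_top.png

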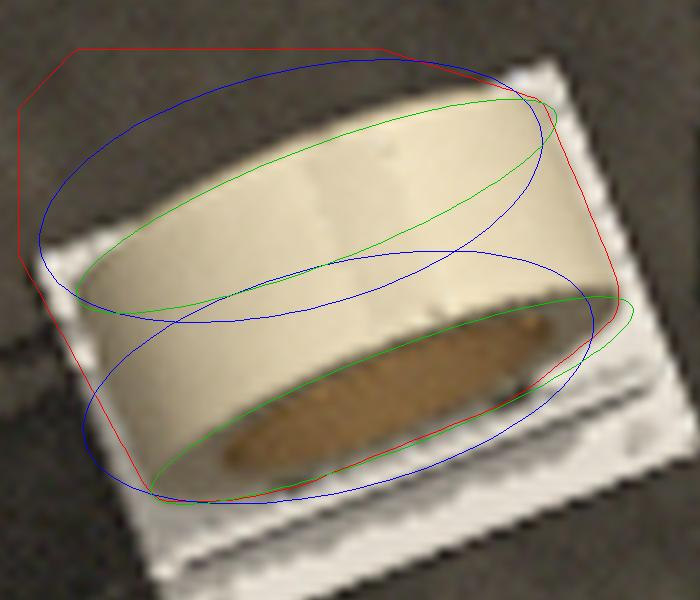

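View pics/fit_side.png

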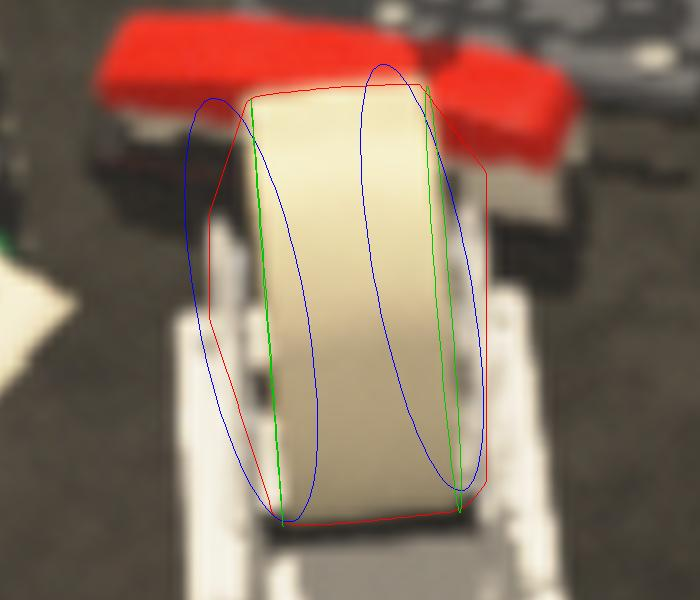

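```bash
sed -i '/^H=/d' fit.py; python3 - <<'E'
a=open("fit.py").read()
a=a.replace("def body","""def clk(im,P):
    p=proj(im,[[.5575,.1176,.0676]])[0]*10;o=np.array([int(p[0])-350,int(p[1])-300]);return (np.array(P)+o+.5)/10-.5
tp=clk(t,[(78,300),(80,275),(110,245),(200,185),(300,138),(400,105),(480,92),(545,105),(610,260),(618,295),(590,330),(500,402),(380,455),(260,490),(200,500),(160,492),(150,475),(110,390)])
sp=clk(s,[(243,98),(330,87),(420,78),(432,100),(445,250),(460,400),(462,500),(445,508),(380,517),(290,523),(287,500),(270,330),(255,200)])
H={"top":(t,dense(tp)),"side":(s,dense(sp))}
def body""")
open("fit.py","w").write(a)
E
python3 fit.py
```

```text
fixed z,no lean ('top', 'side') [ 0.5583  0.1179  0.0676 20.411   0.    ] 0.387
fixed z,no lean ('top',) [ 0.5589  0.1187  0.0676 21.1836  0.    ] 0.317
fixed z,no lean ('side',) [ 0.5581  0.1159  0.0676 20.1661  0.    ] 0.212
lean ('top', 'side') [ 0.5583  0.1179  0.0676 20.497   0.53  ] 0.382
lean ('top',) [ 0.5589  0.1187  0.0676 21.1718  0.2234] 0.306
lean ('side',) [ 0.558   0.1159  0.0676 20.5406  0.908 ] 0.152
all ('top', 'side') [ 0.5578  0.1185  0.0703 20.5258  0.4929] 0.283
all ('top',) [ 0.5634  0.1202  0.0454 21.1752  1.1539] 0.219
all ('side',) [ 0.5571  0.1187  0.0704 20.5751  0.8538] 0.147
```

View pics/fit_top.png

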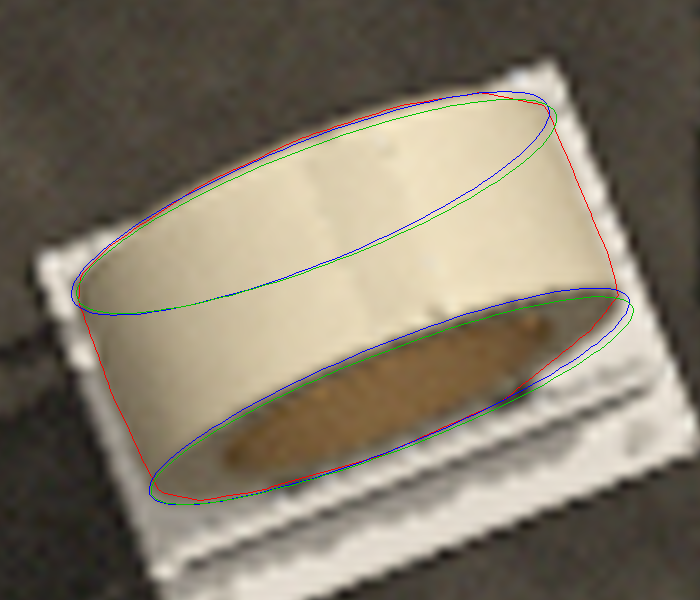

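View pics/fit_side.png

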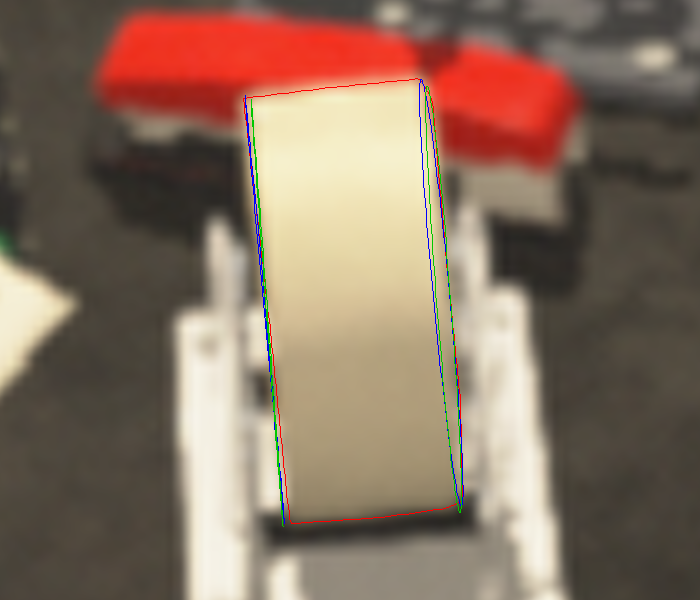

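```bash
python3 - <<'E'
from h import *
a=pickle.load(open("top.pkl","rb"))["img"];b=pickle.load(open("top12.pkl","rb"))["img"]
d=cv2.absdiff(a,b).max(2)
for n,(x0,y0,x1,y1) in dict(stapler=(303,138,322,207),marker=(336,226,398,260),stamp=(142,118,180,186)).items():print(n,(d[y0:y1,x0:x1]>50).sum())
from plant import ctrl
print(ctrl.close_job())
E
```

```text
stapler 0
marker 0
stamp 0
the job is handed in; nothing more can be done
None
```

The roll is off the hanger and standing upright in the cradle. I handed the job in at about 33 s of the 64 s allowed.

**Unhooking:** I gripped the roll at its top, raised it 2 mm and pushed it back against the keeper until I felt 10–11 N. I then lifted it about 40 mm above where it hung, drew it 90 mm forward off the prongs, and carried it over the stapler to the cradle.

**Last checks:**
- **Seating:** A fit to both camera views puts the roll within about 1–2 mm of the seat's middle. It leans less than about 1° and its yaw is within 1° of the cradle's. The two-view fit put its centre at 0.070 m against 0.0676 m, which is within the calibration error. I could see it resting on the near bar. The far bar was hidden, so I infer contact there from the fit.
- **Other objects:** The stapler, marker and stamp show no change between the first and last top pictures.
- **Arm:** It ended well clear, with the wrist force back near zero.

**What went less well:**
- The press dropped to about 9 N for roughly half a second over the first few millimetres of the lift. I brought it back to 10–12 N before going higher.
- The vertical friction on the keeper pads during the lift was about 6 N on top of the press.
- Setting down peaked at about 14 N, with 6 N sideways. I eased that to 2 N before opening the gripper.
- My first automatic outline of the roll picked up background, so the final fit uses points I picked by hand on the pictures.

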